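# Load and shut a hinged-leaf drill jig

### The arm

A 6-joint arm with a two-finger parallel gripper is mounted at the origin on a cart in front of the work surface, level with it; the furniture and walls round the work are solid. World frame = base frame: x ahead of the robot, y to its left, z up, the work surface at z = 0. Lengths are in mm, angles in rad, forces in N, time in s.
With the tool pointing down it reaches from about 275 to 1000 mm from the base axis. Payload 8.4 kg.
Tool frame: the origin (TCP) lies midway between the tips of the shut fingers; the grasp point (between the pads) lies 19 mm behind it; x points along the fingers, y is the direction in which the jaws open and shut, and the axes are right-handed (so a half turn about x gives the same grasp; the last joint's range is limited). The gripper opens to 85 mm and grips with 20 to 120 N. Pads are 22 mm wide; open, the fingers measure 114 mm over their backs; the gripper's body (76 mm by 85 mm) begins 54 mm behind the grasp point. The pads swing forward as they close: fully open they stand 13 mm farther back than shut.
Start: joints at [-1.273, 0.353, 1.633, -0, 1.155, -0.002], TCP at [184.579, -597.125, 203.981] pointing down, gripper open.
Joint ranges: [-2.63, 2.63], [-0.92, 2.1], [0.06, 2.66], [-1.3, 4.44], [0, 2.69], [-3.02, 3.02]. Speed limits (rad/s): [2.22, 2.22, 2.79, 3.14, 3.14, 3.14].

### API

Orientations are given as a 3x3 rotation matrix whose columns are the frame's x, y, z axes.
In Python, from rig import observe, read_camera, camera_model, arm, models gives the robot as it stands.
- The arm moves only by the tool play_rows, never from a script. Its argument "targets" is a list of rows, each a list of 6 numbers: the shift along the tool's x, y, z in mm, then the turn, a rotation vector about the tool's x, y, z in rad. A call has exactly 10 rows; each row shifts and turns the commanded pose from where the row before left it, along the tool's axes as they then stand; what a row does not reach is not made up. A row lasts 1/12 s, in which the tool goes at most 41.7 mm and 7.16 degrees, less where a joint would pass 70% of its speed; a pose out of reach is approached as far as the arm can. A call is refused whole if a number of a shift passes 41.7 or a number of a turn 0.125, either way. A call with a gripper value outside its range is refused whole. "hand" is the closure, from -1 (fully open) to 1 (shut), so that 0 is half open, set as the call begins (left out, the last holds). The fingers move at their own pace and stop on an object; "squeeze" is the grip in N (left out, the last holds). Time passes only in rows, so rows that do not move let the fingers close, or fill a call up. It gives the time, the measured TCP pose, the force and the opening at its end, in the units of the state.
- observe(): the state, without advancing time (a new reading comes with each control period).
- read_camera(name): name is "scene" or "top"; returns (picture, depth): 400x640x3 uint8, blue, green, red; 400x640 float32, mm along the optical axis (not along the pixel's ray), 0 where there is no reading.
- camera_model(name): a dict with "fovy" (degrees; the focal length in pixels is half the picture's height over the tangent of half this angle, whatever the lens; pixels are square), "cx", "cy" (the principal point, pixels), "k1" (the pictures are not rectified: a ray, as slopes to the right and down, at radius r is drawn at 1 + k1 r^2 times it, then the intrinsics apply), "extrinsics" (4x4, takes a point from camera to world coordinates). Camera axes: x right, y up, looking along -z (the intrinsics and any distortion apply to the point x, -y, -z); pixel columns grow to the right and rows downward; lengths in mm; the calibration is good to about 2 mm. A picture is of the moment at which its call begins. camera_model takes no time and is no camera call.
- arm.hand_in(): hands the job in, once; it reports no verdict.
Trained networks look in the newest picture that a camera, given by its name, has taken for a name from the list of things; names that differ only in an ending like _2 or _b are one class to them, and where a whole thing is asked for, a point or a joint stands for the part that bears it (a point fixed in the world has none). Each returns a list of dicts, best first, with "conf" (0 to 1); they miss things now and then, are a little off and sometimes report something else, mostly with a low value. They report only what shows in the picture. A call takes as long as a camera call.
- models.look_for(camera, target): "centre" ([row, column] in pixels, amid what is visible of it).
- models.trace(camera, target): "mask" (400x640 bool, what is visible of it) and "centre" ([row, column] in pixels, amid what is visible of it).
- models.place_of(camera, target): "centre" ([row, column] in pixels: a listed point, or the origin of a listed thing).
The state is a dict: "clock": time; "qpos": joint angles; "joint_velocities": joint speeds; "joint_torque": joint torques, N m; "tcp_pos": TCP position; "eef_rot": TCP orientation; "force": force on the tool from outside, world axes, zero at the start; "wrist_torque": the same for the moment, N m; "opening": opening from 0.0 (shut) to 1.0 (fully open).
Only numpy, scipy, OpenCV 4.12 (cv2) and the standard library are available. Lean on these libraries where they do the work, as an engineer would, in place of code of your own. Each camera call takes 0.05 s, during which the arm holds its last target.

### The job

A blank steel box cover lies in the hinged-leaf drill jig, short of its end stop. Push the cover fully home against the stop, then flip the open leaf over its hinge until it lies flat on the jig above the cover, and last push the swing latch round until it points straight across the leaf. Do all of it by pushing with the fingers: the cover must not be lifted out of its nest, and the things lying around must be left where they are.

Things in the scene. Friction and masses are not known exactly. Their poses are not given: they have to be found in the camera images.
- jig: Drill jig bolted to the bench: dark steel base 160 x 160 x 14 mm. Origin on the work surface, 5 mm in +x and +y from the plate's centre; z up; x is the way the cover is pushed home (away from the robot, give or take the yaw); y points to the hinge side (robot's left), where the open leaf leans out. Beyond the -y edge two bolted ears stick out 22 mm, 15 mm high.
- box_cover: The flat rectangular galvanised steel box cover, 104 x 66 x 10 mm, about 0.12 kg, loose, lying in the jig's nest between the rails with 1 mm play on each side. Origin at the centre of its underside, x along its 104 mm length and roughly parallel to the jig's x; its near end (-x) is to be pushed. It starts 12 to 30 mm short of home.
- cover_home (a point): Fixed point of the jig, axes as the jig, where the cover's origin lies when it is against the end stop: jig (5, 5, 14) mm, on the nest floor. The nest: floor 14 mm above the bench; two guide rails along x, 12 mm high above the floor, inner faces at jig y = -29 and +39 mm, x = -63 to +67 mm; end stop face at jig x = +57 mm, as high as the rails; open toward -x.
- leaf (a joint): Hinge of the leaf, rad: 0 lying flat on the rails over the nest, 1.57 upright, 2.70 at its open stop, leaning out on the +y side. Steel-grey plate, 110 mm along the hinge, 8 mm thick, free edge 112 mm from the hinge axis. Stiff hinge: it stays where it is left; 3 to 5 N at the free edge move it. Raise it with a finger under the free edge; press it down on its outer face.
- leaf_hinge (a point): Fixed point of the jig on the leaf's hinge axis (axis parallel to jig x): jig (-7, 62, 30) mm; axes as the jig. Two hinge cheeks at jig x = -54 to -40 and 33 to 47 mm rise to 38 mm above the bench. The leaf spans jig x = -62 to +48 mm; shut, its outer face is 34 mm above the bench.
- leaf_edge (a point): Middle of the leaf's free edge, mid-thickness. Axes turn with the leaf: x along the hinge, -y from hinge to free edge, z out of its outer face (up when shut). Two drill bushes, 19 mm heads 4 mm proud of the outer face, 62 mm from the axis. A lip inside comes down 3.5 mm in front of the near end of a cover that is home; if the cover is farther out, the lip lands on it and the leaf cannot shut.
- latch (a joint): Swing latch, rad, on an upright post: at 0 its arm points outward and toward the robot (0.33 rad outward of jig -x); growing values swing it clockwise seen from above; at its stop, 1.90, it points along jig +y, across the shut leaf. About 1 N at the pin turns it; it stays where it is left. It starts at 0 to 0.35. If the leaf is not flat, the arm butts against it.
- latch_post (a point): Fixed point on the latch's upright turning axis, at the arm's underside: jig (-12, -66, 37) mm; axes as the jig. The arm is 14 mm wide and reaches 57 mm from this axis; its underside is 37 mm and its top 45 mm above the bench; the hub is 20 mm across, its screw reaches 52 mm.
- latch_pin (a point): Middle of the upright thumb pin near the end of the latch arm: 10 mm diameter, from 45 to 65 mm above the bench (this point at 55 mm), 48 mm from the post's axis.
- spare_cover: Bystander: a second box cover, 104 x 66 x 10 mm, lying flat on the bench left of the jig. Origin under its centre. Leave alone.
- coupling: Bystander: dark iron pipe coupling standing on end, 44 mm diameter, 41 mm high, on the latch side of the jig. Origin under its centre.
- bell_reducer: Bystander: grey bell reducer, 54 mm diameter, 38 mm high, on the latch side of the jig. Origin under its centre.
- octagon_box: Bystander: octagonal junction box, 65 x 65 x 38 mm, left of the jig. Origin under its centre.
- conduit_body: Bystander: cast conduit body, 36 x 130 x 39 mm, left of the jig. Origin under its centre.
- tin_of_nuts: Bystander: open grey tin, 72 mm diameter, 62 mm high, right of the jig. Origin under its centre.
- short_nipple: Bystander: pipe nipple lying on its side, 95 x 34 x 34 mm, right of the jig. Origin under its centre.

How it is judged (in metres and radians):
On the way, in this order (a step that is already met when the one before it is completed fails the run):
1. the cover is home against the end stop while the leaf is still open (x of box_cover in the frame of cover_home above -0.0025 m and value of joint leaf above 1.57 rad), for 0.2 s.
2. the leaf has been flipped over and lies flat on the rails (value of joint leaf below 0.03 rad), for 0.2 s.
3. the latch lies across the leaf (value of joint latch above 1.6 rad), for 0.2 s.
At the end, for the whole second after the job is handed in: The cover lies flat in the nest within 3.5 mm of the end stop, the leaf lies flat over it (hinge under 0.03 rad), and the latch is across the leaf (over 1.6 of 1.9 rad), all at rest (x of box_cover in the frame of cover_home above -0.0035 m and z of box_cover in the frame of cover_home below 0.003 m and value of joint leaf below 0.03 rad and value of joint latch above 1.6 rad and linear speed of box_cover below 0.01 m/s); the robot touches nothing.
It fails at once if the cover is lifted or tipped out of its nest (z of box_cover in the frame of cover_home above 0.008 m or angle between box_cover's own z axis and vertical above 0.2 rad).
It fails at once if a bystander is lifted, carried or pushed aside by more than 15 mm (distance of any of spare_cover, coupling, bell_reducer, octagon_box, conduit_body, tin_of_nuts, short_nipple from where it was at the start of the episode above 0.015 m).
It also fails if it takes over 58 s, if anything falls off the work surface, if the arm or the gripper's body presses on something with over 40 N, if the wrist force passes 120 N, or if a joint passes its speed limit or range.

## Working session

There is one attempt and no reset: what is moved stays moved. The work goes in short steps, Python scripts to look and compute and a tool call to move; the robot and the scene stay as the last step left them, time stands still between calls to the robot, and variables do not carry over. Pictures are saved under pics/ and viewed, and the job is handed in when it is done.

Besides the shell and the picture viewer there is one more tool, called after "Request:" as name(argument=value, ...) on one line, values as JSON. play_rows: Moves the arm, as the interface text tells. Its arguments: {"type":"object","properties":{"targets":{"type":"array"},"hand":{"type":"number"},"squeeze":{"type":"number"}},"required":["targets"]}

```bash
mkdir -p pics; ls; python3 - <<'E'
from rig import observe, read_camera, camera_model, arm, models
import cv2, numpy as np
s=observe(); print(s['clock'],s['tcp_pos'],s['eef_rot'],s['opening'])
for n in ['scene','top']:
    p,d=read_camera(n); cv2.imwrite(f'pics/{n}0.png',p); np.save(f'{n}0.npy',d)
    print(n,camera_model(n))
E
```

```text
pics
0.0 [ 184.4410826  -596.66320618  203.27584807] [[-4.11283496e-04  2.95312445e-01 -9.55400644e-01]
 [ 1.26887438e-03 -9.55399801e-01 -2.95312731e-01]
 [-9.99999110e-01 -1.33374065e-03  1.82257746e-05]] 0.9998651828564242
scene {'fovy': 43.62397606500128, 'cx': 316.85140379766466, 'cy': 194.73494296239815, 'k1': 0.05061062374070022, 'extrinsics': array([[ 5.16051327e-01,  5.33821411e-01, -6.69869934e-01,
        -6.19715633e+02],
       [-8.56529050e-01,  3.27993304e-01, -3.98470048e-01,
        -6.76347711e+02],
       [ 7.00100929e-03,  7.79394055e-01,  6.26494926e-01,
         1.12950081e+03],
       [ 0.00000000e+00,  0.00000000e+00,  0.00000000e+00,
         1.00000000e+00]])}
top {'fovy': 44.30878077166959, 'cx': 321.92998666816897, 'cy': 196.1297469337644, 'k1': -0.08578416089471459, 'extrinsics': array([[ 1.61300534e-02,  9.95357387e-01, -9.48867383e-02,
         3.60475383e+02],
       [-9.99867375e-01,  1.62705722e-02,  7.07370330e-04,
         6.31705167e+00],
       [ 2.24794781e-03,  9.48627441e-02,  9.95487823e-01,
         1.76063558e+03],
       [ 0.00000000e+00,  0.00000000e+00,  0.00000000e+00,
         1.00000000e+00]])}
```

View pics/scene0.png

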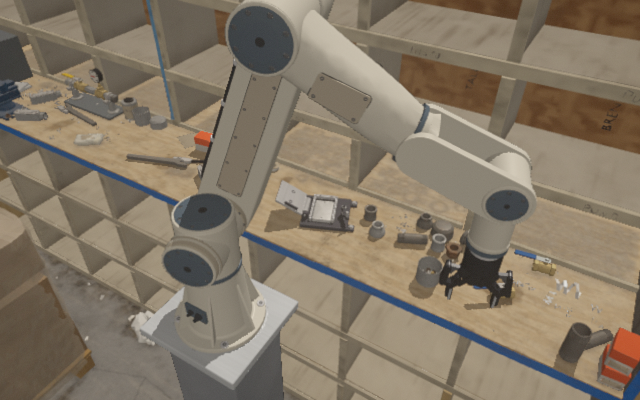

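View pics/top0.png

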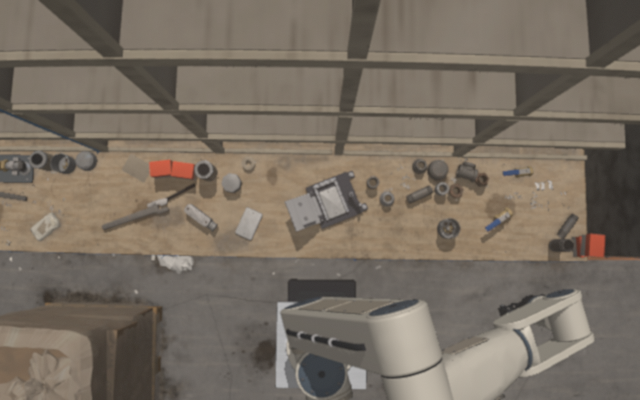

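```bash
cat > h.py <<'E'
import numpy as np, cv2
from rig import observe, read_camera, camera_model, arm, models
CM={n:camera_model(n) for n in ['scene','top']}
def f(n): return 200/np.tan(np.radians(CM[n]['fovy'])/2)
def ray(n,u,v):
    c=CM[n]; xd=(u-c['cx'])/f(n); yd=(v-c['cy'])/f(n)
    x,y=xd,yd
    for _ in range(20):
        k=1+c['k1']*(x*x+y*y); x,y=xd/k,yd/k
    return np.array([x,-y,-1.0])
def pd(n,u,v,d):
    E=CM[n]['extrinsics']; return E[:3,:3]@(ray(n,u,v)*d)+E[:3,3]
def pz(n,u,v,z):
    E=CM[n]['extrinsics']; r=E[:3,:3]@ray(n,u,v); t=(z-E[2,3])/r[2]; return E[:3,3]+t*r
def proj(n,P):
    c=CM[n]; E=c['extrinsics']; q=E[:3,:3].T@(np.asarray(P,float)-E[:3,3])
    x,y=q[0]/-q[2],-q[1]/-q[2]; k=1+c['k1']*(x*x+y*y)
    return np.array([c['cx']+f(n)*x*k,c['cy']+f(n)*y*k])
def crop(n,p,box,s,name):
    r0,r1,c0,c1=box
    cv2.imwrite(name,cv2.resize(p[r0:r1,c0:c1],None,fx=s,fy=s,interpolation=cv2.INTER_CUBIC))
E
python3 - <<'E'
from h import *
p=cv2.imread('pics/top0.png'); crop('top',p,(155,255,270,410),5,'pics/top0c.png')
p2=cv2.imread('pics/scene0.png'); crop('scene',p2,(165,255,265,395),6,'pics/scene0c.png')
read_camera('top');read_camera('scene')
for n in ['top','scene']:
    d=np.load(n+'0.npy')
    for t in ['jig','box_cover','cover_home','leaf_hinge','leaf_edge','latch_post','latch_pin','coupling','bell_reducer','spare_cover','octagon_box','tin_of_nuts','short_nipple','conduit_body']:
        for r in models.place_of(n,t)[:2]:
            v,u=r['centre']; dd=d[int(round(v)),int(round(u))]
            z={'cover_home':14,'leaf_hinge':30,'latch_post':37,'latch_pin':55,'box_cover':14}.get(t,0)
            print(n,t,round(r['conf'],2),np.round([u,v],1),'d',pd(n,u,v,dd).round(0),'z',pz(n,u,v,z).round(0))
print(observe()['clock'])
E
```

```text
top jig 0.65 [333.4 201.7] d [507. -36.  25.] z [509. -37.   0.]
top box_cover 0.67 [328.3 202. ] d [506. -18.  19.] z [506. -18.  14.]
top box_cover 0.61 [315.9 207.7] d [484.  26.  36.] z [485.  26.  14.]
top cover_home 0.6 [328.9 197.3] d [522. -20.  25.] z [523. -20.  14.]
top cover_home 0.46 [290.  213.1] d [460. 113.  91.] z [464. 118.  14.]
top leaf_hinge 0.91 [317.5 207.4] d [485.  20.  29.] z [485.  20.  30.]
top leaf_hinge 0.34 [333.7 206.1] d [491. -37.  27.] z [491. -37.  30.]
top leaf_edge 0.93 [286.  213.8] d [462. 133.   2.] z [462. 133.   0.]
top latch_post 0.78 [350.6 193. ] d [536. -95.  54.] z [538. -96.  37.]
top latch_post 0.44 [384.4 196.2] d [ 528. -215.   42.] z [ 528. -215.   37.]
top latch_pin 0.48 [361.4 204. ] d [ 502. -137.   -1.] z [ 498. -133.   55.]
top coupling 0.58 [371.  180.9] d [ 587. -172.   -1.] z [ 586. -171.    0.]
top bell_reducer 0.48 [388.  195.6] d [ 534. -233.    5.] z [ 534. -233.    0.]
top spare_cover 0.93 [251.5 220.9] d [434. 254.  14.] z [435. 256.   0.]
top spare_cover 0.69 [444.5 224.4] d [ 432. -432.   24.] z [ 433. -438.    0.]

[... 678 characters left out ...]
_edge 0.81 [280.5 189.1] d [455. 106.  88.] z [547. 172.   0.]
scene latch_post 0.97 [344.5 210.7] d [ 515. -109.   46.] z [ 524. -105.   37.]
scene latch_pin 0.38 [348.6 213.1] d [ 563. -101.   -4.] z [ 501. -131.   55.]
scene coupling 0.68 [370.3 219.5] d [ 562. -185.    6.] z [ 568. -182.    0.]
scene bell_reducer 0.63 [375.1 236.3] d [-620. -676. 1130.] z [ 502. -232.    0.]
scene tin_of_nuts 0.58 [427.4 278.6] d [ 387. -452.   34.] z [ 419. -445.    0.]
scene short_nipple 0.73 [327.6 213.9] d [492. -58.  25.] z [517. -44.   0.]
scene short_nipple 0.71 [427.7 280.8] d [ 386. -454.   28.] z [ 411. -449.    0.]
scene conduit_body 0.45 [208.1 184.1] d [ 74.  44. 385.] z [432. 416.   0.]
1.6
```

View crops.

View pics/top0c.png

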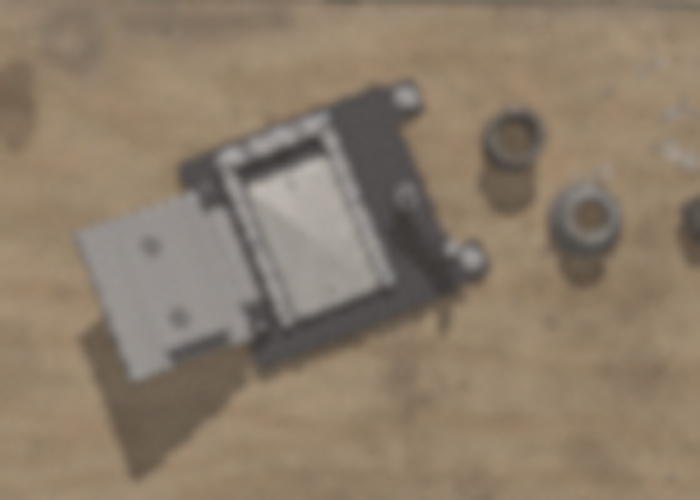

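View pics/scene0c.png

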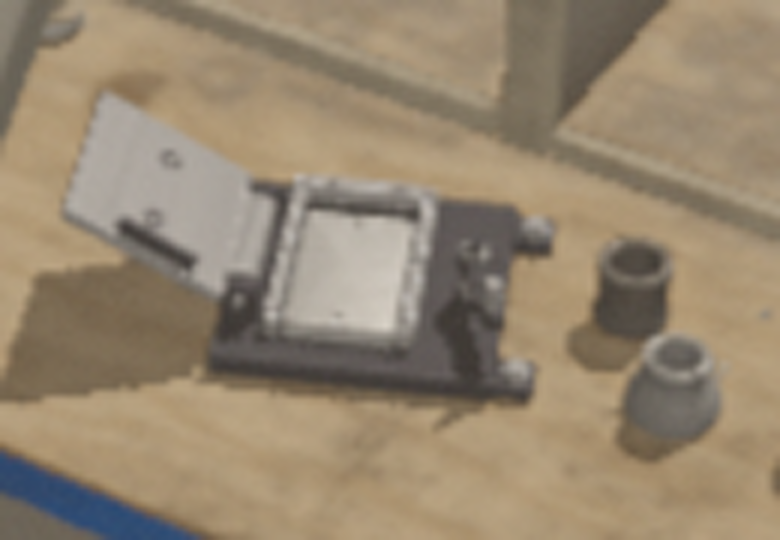

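```bash
cat >> h.py <<'E'
def jig2w(P,x,y,th):
    c,s=np.cos(th),np.sin(th); P=np.atleast_2d(np.asarray(P,float))
    return np.c_[x+c*P[:,0]-s*P[:,1], y+s*P[:,0]+c*P[:,1], P[:,2]]
def leafpt(x,r,zo,a):  # x jig x, r dist from axis, zo offset out of the outer face from midplane; a angle
    # shut: y=62-r,z=30+zo ; rotate about x axis through (62,30) opening toward +y
    y,z=-r*np.cos(a)+zo*np.sin(a), r*np.sin(a)+zo*np.cos(a)
    return [x,62+y,30+z]
def draw(n,p,pose,box,s,name,a=2.7,l=0.1,cov=-20):
    r0,r1,c0,c1=box; im=cv2.resize(p[r0:r1,c0:c1],None,fx=s,fy=s,interpolation=cv2.INTER_CUBIC)
    def pl(P,col,close=True):
        q=np.array([ (proj(n,w)+0.5-[c0,r0])*s for w in jig2w(P,*pose)]).round().astype(int)
        cv2.polylines(im,[q.reshape(-1,1,2)],close,col,1,cv2.LINE_AA)
    pl([[-85,-85,14],[75,-85,14],[75,75,14],[-85,75,14]],(0,0,255))
    pl([[-63,-29,26],[57,-29,26],[57,39,26],[-63,39,26]],(0,255,0))
    x=5+cov; pl([[x-52,5-33,24],[x+52,5-33,24],[x+52,5+33,24],[x-52,5+33,24]],(255,0,0))
    pl([leafpt(xx,r,-4 ,a) for xx,r in [(-62,10),(-62,112),(48,112),(48,10)]],(0,255,255))
    t=np.pi+0.33-l   # direction angle in jig frame; 0: pi+.33 (outward=-y)
    d=np.array([np.cos(t),np.sin(t)]); o=np.array([-12,-66])
    pl([[*o,52],[*(o+48*d),65],[*(o+48*d),45],[*o,45]],(255,0,255),False)
    cv2.imwrite(name,im)
E
python3 - <<'E'
from h import *
from scipy.optimize import least_squares
T=[((-85,75,14),(262,366)),((75,75,14),(182,163)),((-12,-66,52),(405,192)),((-63,39,26),(288,322)),((-63,-29,26),(383,284)),((57,39,26),(243,165)),((57,-29,26),(325,135))]
S=[((-85,75,14),(212,345)),((-12,-66,52),(475,245)),((57,39,26),(303,193)),((57,-29,26),(420,200)),((-85,75,0),(212,365))]
def res(q):
    o=[]
    for P,c in T: o+=list(proj('top',jig2w(P,*q)[0])-(np.array(c)/5-.5+[270,155]))
    for P,c in S: o+=list(proj('scene',jig2w(P,*q)[0])-(np.array(c)/6-.5+[265,165]))
    return np.array(o)
r=least_squares(res,[515,-25,.35]); print(r.x); print(r.fun.reshape(-1,2).round(1))
for n,b,s in [('top',(155,255,270,410),5),('scene',(165,255,265,395),6)]:
    draw(n,cv2.imread(f'pics/{n}0.png'),r.x,b,s,f'pics/{n}0d.png')
E
```

```text
[ 5.19017602e+02 -3.18525305e+01  3.88974816e-01]
[[-0.6  0.7]
 [-0.8 -0.4]
 [ 0.8  1. ]
 [ 1.5 -0.1]
 [ 0.4  0.5]
 [-1.9 -0.2]
 [-0.5 -1.1]
 [-0.8  1.4]
 [ 0.4 -0.3]
 [ 1.3 -1.5]
 [ 1.  -0.7]
 [-0.8  1.1]]
```

View pics/top0d.png

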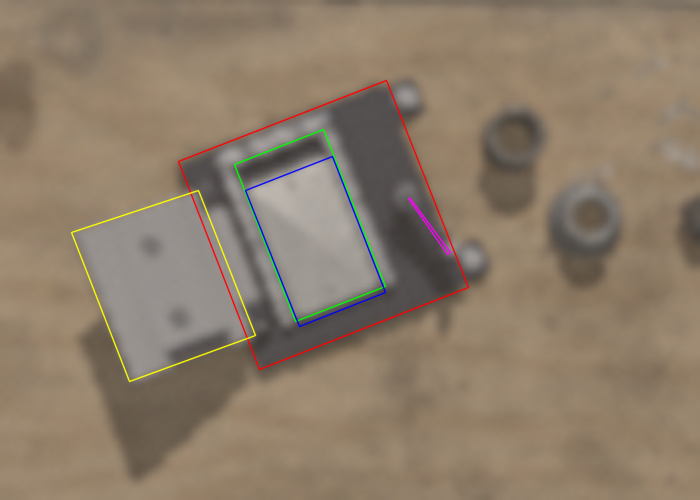

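View pics/scene0d.png

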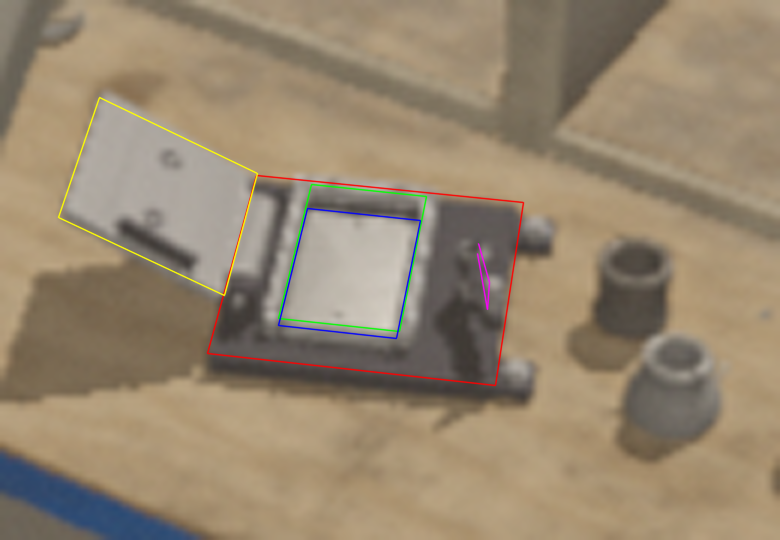

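```bash
cat >> h.py <<'E'
from scipy.spatial.transform import Rotation as Rn
POSE=[519,-32,.389]
def Rj(axis_z_deg,tilt=0):
    """tool down, tool -z pointing at jig angle axis_z_deg; tilt (deg): rotate about jig-horizontal tool y so that tip swings toward +z dir"""
    a=np.radians(axis_z_deg)+POSE[2]
    mz=np.array([np.cos(a),np.sin(a),0]); x=np.array([0,0,-1.]); z=-mz; y=np.cross(z,x)
    R=np.c_[x,y,z]
    return R@Rn.from_euler('y',-tilt,degrees=True).as_matrix()
def jp(x,y,z): return jig2w([x,y,z],*POSE)[0]
def rows(way,start=None):
    """way: list of (pos,R,n). prints rows, in tool axes, from the measured pose"""
    s=observe()
    p,R=(np.array(s['tcp_pos']),np.array(s['eef_rot'])) if start is None else start
    out=[]
    for P,Rt,n in way:
        rv=(Rn.from_matrix(R.T@Rt)).as_rotvec(); p0=p.copy()
        for i in range(n):
            d=R.T@((P-p0)/n); out.append(list(np.r_[d.round(1),(rv/n).round(3)]))
            p=p+R@np.round(d,1); R=R@Rn.from_rotvec(np.round(rv/n,3)).as_matrix()
    for k in range(0,len(out),10): print([[float(v)+0.0 for v in r] for r in out[k:k+10]])
    return p,R
E
python3 - <<'E'
from h import *
# check tilt sign
print(Rj(90,30).round(2))
rows([(jp(-102,5,130),Rj(0),20)])
E
```

```text
[[ 0.19  0.93  0.33]
 [-0.46  0.38 -0.8 ]
 [-0.87  0.    0.5 ]]
[[3.7, -21.9, -19.2, -0.004, 0.0, 0.0], [3.7, -21.8, -19.3, -0.004, 0.0, 0.0], [3.7, -21.7, -19.4, -0.004, 0.0, 0.0], [3.7, -21.6, -19.5, -0.004, 0.0, 0.0], [3.7, -21.5, -19.6, -0.004, 0.0, 0.0], [3.7, -21.5, -19.7, -0.004, 0.0, 0.0], [3.7, -21.4, -19.7, -0.004, 0.0, 0.0], [3.7, -21.3, -19.8, -0.004, 0.0, 0.0], [3.7, -21.2, -19.9, -0.004, 0.0, 0.0], [3.7, -21.1, -20.0, -0.004, 0.0, 0.0]]
[[3.7, -21.1, -20.1, -0.004, 0.0, 0.0], [3.7, -21.0, -20.2, -0.004, 0.0, 0.0], [3.7, -20.9, -20.2, -0.004, 0.0, 0.0], [3.7, -20.8, -20.3, -0.004, 0.0, 0.0], [3.7, -20.7, -20.4, -0.004, 0.0, 0.0], [3.7, -20.7, -20.5, -0.004, 0.0, 0.0], [3.7, -20.6, -20.6, -0.004, 0.0, 0.0], [3.7, -20.5, -20.7, -0.004, 0.0, 0.0], [3.7, -20.4, -20.7, -0.004, 0.0, 0.0], [3.7, -20.3, -20.8, -0.004, 0.0, 0.0]]
```

Request:
play_rows(targets=[[3,-21.9,-19.2,-0.004,0,0],[3,-21.8,-19.3,-0.004,0,0],[3,-21.7,-19.4,-0.004,0,0],[3,-21.6,-19.5,-0.004,0,0],[3,-21.5,-19.6,-0.004,0,0],[3,-21.5,-19.7,-0.004,0,0],[3,-21.4,-19.7,-0.004,0,0],[3,-21.3,-19.8,-0.004,0,0],[3,-21.2,-19.9,-0.004,0,0],[3,-21.1,-20,-0.004,0,0]], hand=1, squeeze=30)

```text
clock: 2.43
tcp_pos: [304.1, -330.4, 174.0]
eef_rot: [[0.0, 0.333, -0.943], [-0.0, -0.943, -0.333], [-1.0, 0.0, -0.0]]
force: [0.5, -0.3, -0.0]
opening: 0.005
```

Request:
play_rows(targets=[[3,-21.1,-20.1,-0.004,0,0],[3,-21,-20.2,-0.004,0,0],[3,-20.9,-20.2,-0.004,0,0],[3,-20.8,-20.3,-0.004,0,0],[3,-20.7,-20.4,-0.004,0,0],[3,-20.7,-20.5,-0.004,0,0],[3,-20.6,-20.6,-0.004,0,0],[3,-20.5,-20.7,-0.004,0,0],[3,-20.4,-20.7,-0.004,0,0],[3,-20.3,-20.8,-0.004,0,0]])

```text
clock: 3.27
tcp_pos: [423.3, -64.7, 144.1]
eef_rot: [[0.001, 0.371, -0.929], [-0.0, -0.929, -0.371], [-1.0, 0.0, -0.001]]
force: [1.1, -0.6, 0.1]
opening: 0.005
```

```bash
python3 - <<'E'
from h import *
s=observe(); print(s['clock'],s['tcp_pos'],s['eef_rot'].round(3),s['opening'],s['qpos'],s['force'])
rows([(jp(-102,5,60),Rj(0),5),(jp(-102,5,18),Rj(0),5)])
E
```

```text
3.2667 [423.31798005 -64.66745799 144.12669062] [[ 0.001  0.371 -0.929]
 [-0.    -0.929 -0.371]
 [-1.     0.    -0.001]] 0.005419724454031388 [-1.55060837e-01  1.20124846e-01  2.09555972e+00 -4.82883643e-05
  9.25140338e-01  1.03567956e+00] [ 1.14698635 -0.62273338  0.07083819]
[[16.8, 0.2, 0.2, -0.002, 0.0, 0.0], [16.8, 0.2, 0.2, -0.002, 0.0, 0.0], [16.8, 0.2, 0.2, -0.002, 0.0, 0.0], [16.8, 0.2, 0.2, -0.002, 0.0, 0.0], [16.8, 0.2, 0.2, -0.002, 0.0, 0.0], [8.4, 0.0, 0.0, 0.0, 0.0, 0.0], [8.4, 0.0, 0.0, 0.0, 0.0, 0.0], [8.4, 0.0, 0.0, 0.0, 0.0, 0.0], [8.4, 0.0, 0.0, 0.0, 0.0, 0.0], [8.4, 0.0, 0.0, 0.0, 0.0, 0.0]]
```

Request:
play_rows(targets=[[17,0.2,0.2,-0.002,0,0],[17,0.2,0.2,-0.002,0,0],[17,0.2,0.2,-0.002,0,0],[17,0.2,0.2,-0.002,0,0],[17,0.2,0.2,-0.002,0,0],[9,0,0,0,0,0],[9,0,0,0,0,0],[9,0,0,0,0,0],[8,0,0,0,0,0],[6,0,0,0,0,0]])

```text
clock: 4.1
tcp_pos: [422.4, -67.4, 17.5]
eef_rot: [[0.0, 0.38, -0.925], [-0.0, -0.925, -0.38], [-1.0, 0.0, -0.0]]
force: [-0.1, 0.2, -0.3]
opening: -0.001
```

```bash
python3 - <<'E'
from h import *
s=observe(); print(s['clock'],s['tcp_pos'],s['force'])
for n,b,k in [('top',(155,255,270,410),5),('scene',(165,265,265,395),6)]:
    p,d=read_camera(n); crop(n,p,b,k,f'pics/{n}1.png')
a=cv2.imread('pics/top1.png');c=cv2.imread('pics/scene1.png')
E
```

```text
4.1 [422.36560241 -67.4356608   17.46441182] [-0.05352567  0.18984218 -0.31271834]
```

View pics/top1.png

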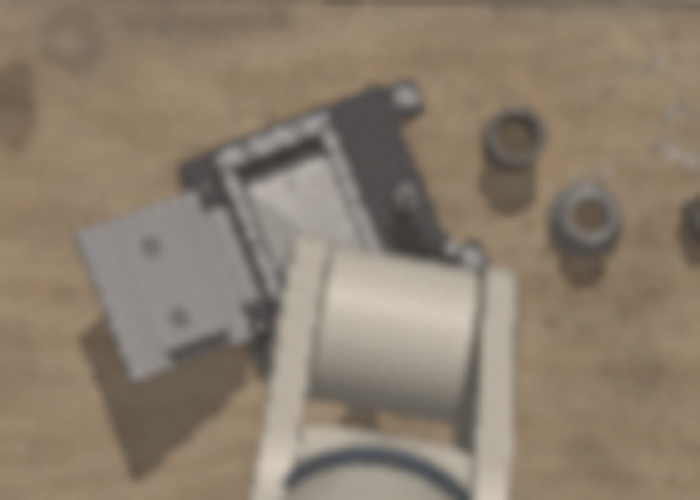

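View pics/scene1.png

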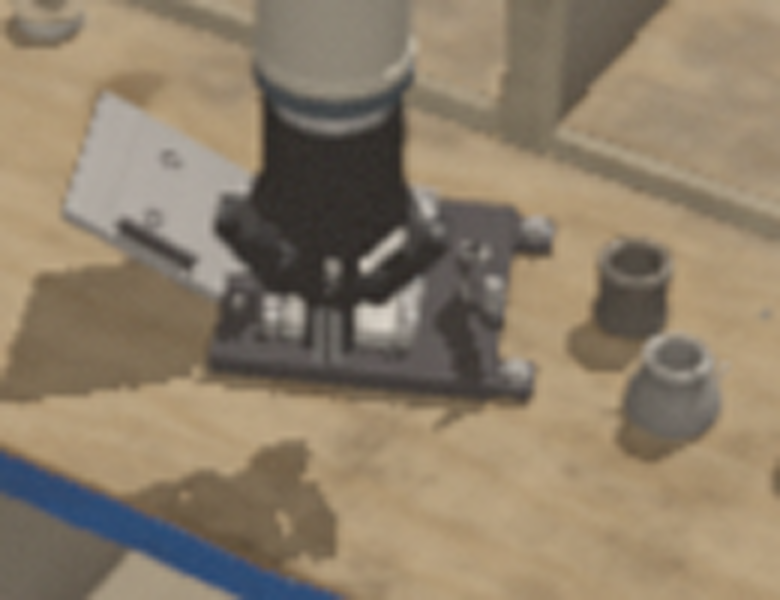

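Request:
play_rows(targets=[[0,0,-4,0,0,0],[0,0,-4,0,0,0],[0,0,-4,0,0,0],[0,0,-4,0,0,0],[0,0,-4,0,0,0],[0,0,-4,0,0,0],[0,0,-4,0,0,0],[0,0,-3,0,0,0],[0,0,-3,0,0,0],[0,0,-3,0,0,0]])

```text
clock: 5.03
tcp_pos: [456.6, -53.2, 18.0]
eef_rot: [[-0.0, 0.38, -0.925], [0.0, -0.925, -0.38], [-1.0, -0.0, 0.0]]
force: [-0.5, -0.2, 0.1]
opening: 0.001
```

```bash
python3 - <<'E'
from h import *
s=observe(); print(s['clock'],s['tcp_pos'],s['force'])
E
```

```text
5.0333 [456.62631259 -53.16952833  17.95908059] [-0.52974217 -0.15577905  0.05524426]
```

Request:
play_rows(targets=[[0,0,-1,0,0,0],[0,0,-1,0,0,0],[0,0,-1,0,0,0],[0,0,-1,0,0,0],[0,0,-1,0,0,0],[0,0,-1,0,0,0],[0,0,-1,0,0,0],[0,0,0,0,0,0],[0,0,0,0,0,0],[0,0,0,0,0,0]])

```text
clock: 5.87
tcp_pos: [462.9, -50.6, 18.0]
eef_rot: [[-0.0, 0.38, -0.925], [0.0, -0.925, -0.38], [-1.0, -0.0, 0.0]]
force: [-0.2, -1.0, -0.2]
opening: -0.0
```

Request:
play_rows(targets=[[0,0,-1,0,0,0],[0,0,-1,0,0,0],[0,0,-1,0,0,0],[0,0,-1,0,0,0],[0,0,-1,0,0,0],[0,0,-1,0,0,0],[0,0,0,0,0,0],[0,0,0,0,0,0],[0,0,0,0,0,0],[0,0,0,0,0,0]])

```text
clock: 6.7
tcp_pos: [468.4, -48.4, 18.0]
eef_rot: [[-0.0, 0.38, -0.925], [-0.0, -0.925, -0.38], [-1.0, 0.0, 0.0]]
force: [0.5, 0.0, -1.3]
opening: -0.002
```

Request:
play_rows(targets=[[0,0,-1,0,0,0],[0,0,-1,0,0,0],[0,0,-1,0,0,0],[0,0,-1,0,0,0],[0,0,-1,0,0,0],[0,0,0,0,0,0],[0,0,0,0,0,0],[0,0,0,0,0,0],[0,0,0,0,0,0],[0,0,0,0,0,0]])

```text
clock: 7.53
tcp_pos: [473.0, -46.5, 18.0]
eef_rot: [[-0.0, 0.38, -0.925], [0.0, -0.925, -0.38], [-1.0, -0.0, 0.0]]
force: [0.6, -0.4, -0.5]
opening: 0.001
```

```bash
python3 - <<'E'
from h import *
s=observe(); print(s['clock'],s['tcp_pos'],s['force'])
for n,b,k in [('top',(155,255,270,410),5),('scene',(165,265,265,395),6)]:
    p,d=read_camera(n); crop(n,p,b,k,f'pics/{n}2.png')
E
```

```text
7.5333 [473.02466295 -46.47599935  17.97533781] [ 0.55913845 -0.37831777 -0.4568451 ]
```

View pics/top2.png

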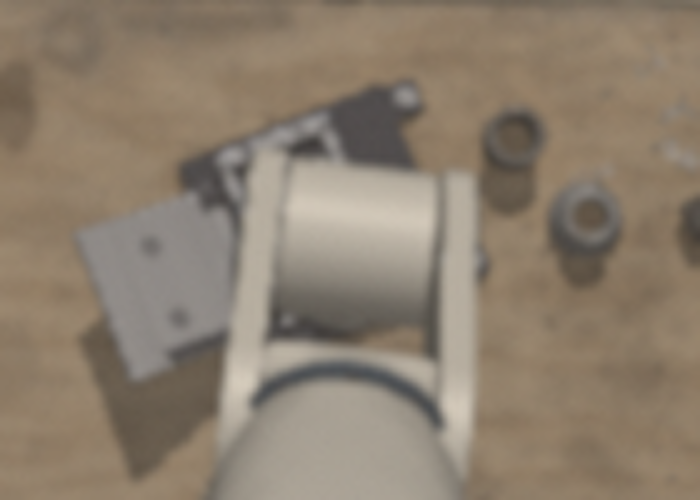

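View pics/scene2.png

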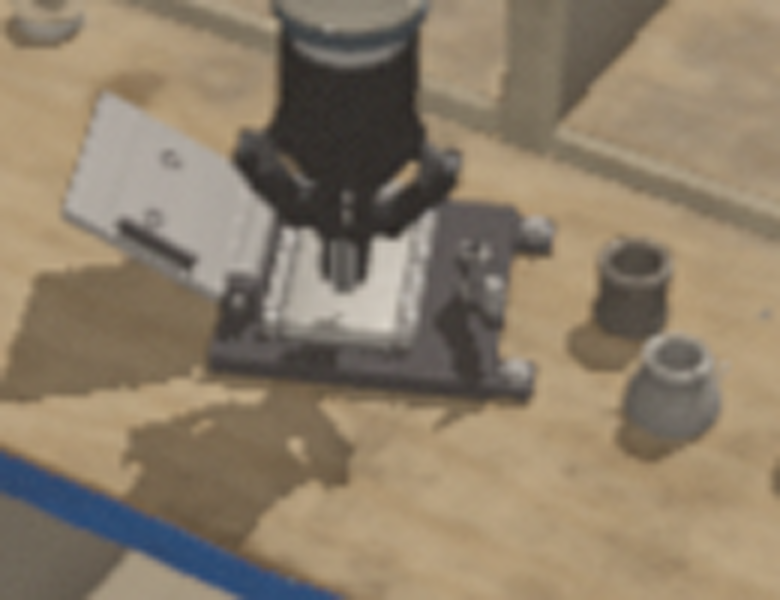

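```bash
python3 - <<'E'
from h import *
s=observe(); t=s['tcp_pos']
q=proj('scene',t); print('tcp px',q,(q+.5-[265,165])*6)
p,d=read_camera('scene'); np.save('scene2.npy',d)
D0=np.load('scene0.npy');T0=np.load('top0.npy')
def P(n,c,D,k,o):
    u,v=np.array(c)/k-.5+o; uu,vv=int(round(u)),int(round(v)); return pd(n,uu,vv,D[vv,uu]).round(1)
for c in [(345,260),(345,270),(345,280),(345,288),(345,300),(345,315),(345,330),(345,350),(300,300),(380,300)]: print(c,P('scene',c,d,6,[265,165]),P('scene',c,D0,6,[265,165]))
print('top')
for c in [(280,200),(310,250),(340,290),(360,130),(220,300),(130,430)]: print(c,P('top',c,T0,5,[270,155]))
print('table', P('scene',(200,480),D0,6,[265,165]),P('scene',(600,500),D0,6,[265,165]))
E
```

```text
tcp px [321.80419651 217.47001456] [343.82517908 317.82008738]
(345, 260) [469.2 -48.8  63.5] [510.2 -25.2  23.3]
(345, 270) [465.8 -50.9  58.3] [501.3 -30.5  23.2]
(345, 280) [459.7 -54.5  60. ] [504.6 -28.6  15.5]
(345, 288) [459.9 -54.4  55.5] [494.  -34.8  21.6]
(345, 300) [488.4 -38.2  18.3] [487.8 -38.5  18.9]
(345, 315) [471.3 -48.2  22.2] [468.4 -49.9  25.1]
(345, 330) [460.3 -54.8  20.1] [462.8 -53.3  17.5]
(345, 350) [455.9 -57.5  11.4] [455.4 -57.8  11.8]
(300, 300) [474.8 -14.7  17.7] [471.1 -17.   21.4]
(380, 300) [491.9 -59.4  25.3] [492.5 -59.1  24.8]
top
(280, 200) [533.9  -9.3  23.6]
(310, 250) [498.4 -31.   26.3]
(340, 290) [470.8 -52.9  19.6]
(360, 130) [586.  -65.9  15.5]
(220, 300) [460.9  31.8  43.6]
(130, 430) [369.3  95.1   1.6]
table [341.7 -35.6  -1.9] [ 433.3 -226.3    1.4]
```

```bash
python3 - <<'E'
from h import *
s=observe(); t=s['tcp_pos']; R=s['eef_rot']; print(s['clock'],t)
p,d=read_camera('scene')
b=(165,240,285,360); k=10
im=cv2.resize(p[b[0]:b[1],b[2]:b[3]],None,fx=8,fy=8,interpolation=cv2.INTER_NEAREST)
for back in [0,13,32,54+19]:
  P=[(proj('scene',t+R@np.array([-back,y,z]))+.5-[b[2],b[0]])*8 for y,z in [(-14,-11),(14,-11),(14,11),(-14,11)]]
  cv2.polylines(im,[np.int32(P).reshape(-1,1,2)],True,(0,0,255),1)
cv2.imwrite('pics/ov.png',im)
# height of pixels column near finger
for v in range(190,226,2):
  print(v,[tuple(int(x) for x in pd('scene',u,v,d[v,u]).round()) for u in (318,320,322,324,326)])
E
```

```text
7.6833 [473.04703811 -46.47159939  17.9819192 ]
190 [(453, -42, 147), (464, -43, 140), (466, -49, 141), (464, -58, 146), (459, -68, 154)]
192 [(451, -44, 141), (459, -46, 136), (461, -53, 138), (456, -63, 146), (462, -66, 143)]
194 [(452, -43, 132), (457, -47, 130), (463, -51, 128), (462, -59, 132), (460, -68, 137)]
196 [(452, -43, 124), (459, -46, 120), (467, -49, 116), (468, -56, 119), (462, -67, 127)]
198 [(453, -43, 115), (456, -48, 115), (562, 6, 18), (457, -63, 120), (464, -66, 117)]
200 [(457, -40, 102), (459, -47, 104), (563, 6, 9), (461, -60, 108), (465, -65, 108)]
202 [(457, -40, 94), (461, -46, 94), (482, -41, 76), (460, -61, 101), (469, -64, 96)]
204 [(466, -35, 77), (458, -47, 88), (460, -54, 89), (463, -60, 90), (477, -59, 79)]
206 [(461, -38, 73), (465, -44, 73), (467, -50, 75), (470, -56, 75), (482, -57, 67)]
208 [(461, -38, 65), (458, -48, 71), (463, -52, 69), (469, -57, 67), (481, -58, 59)]
210 [(469, -34, 48), (456, -49, 65), (461, -54, 63), (469, -57, 59), (513, -39, 19)]
212 [(488, -23, 21), (460, -47, 52), (464, -52, 51), (500, -39, 19), (503, -45, 20)]
214 [(475, -30, 24), (484, -33, 19), (484, -41, 22), (486, -47, 24), (494, -51, 20)]
216 [(467, -35, 24), (475, -38, 20), (476, -46, 22), (479, -52, 22), (479, -59, 26)]
218 [(455, -42, 27), (461, -47, 25), (468, -50, 21), (467, -58, 26), (471, -64, 25)]
220 [(457, -41, 16), (458, -48, 19), (459, -55, 21), (461, -62, 23), (464, -68, 23)]
222 [(452, -44, 13), (458, -49, 10), (454, -58, 18), (465, -60, 10), (469, -65, 10)]
224 [(439, -52, 17), (444, -57, 16), (447, -63, 16), (452, -67, 14), (455, -74, 15)]
```

View pics/ov.png

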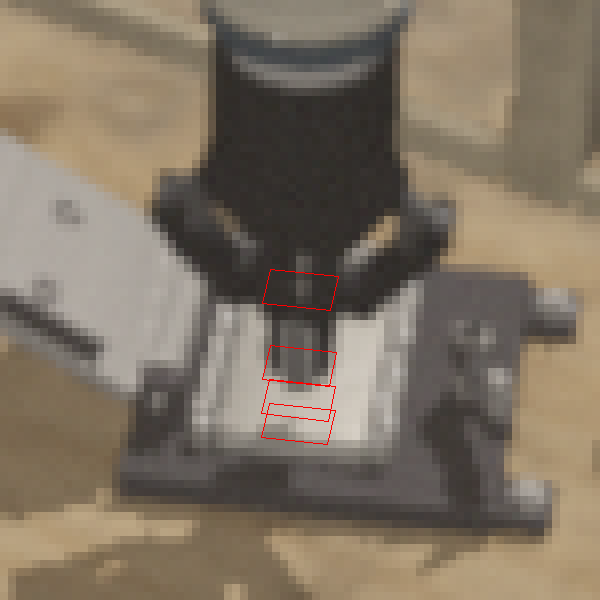

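Request:
play_rows(targets=[[0,0,5,0,0,0],[0,0,5,0,0,0],[0,0,5,0,0,0],[0,0,5,0,0,0],[0,0,5,0,0,0],[0,0,5,0,0,0],[0,0,5,0,0,0],[6,0,0,0,0,0],[6,0,0,0,0,0],[3,0,0,0,0,0]])

```text
clock: 8.57
tcp_pos: [440.6, -59.8, 2.2]
eef_rot: [[-0.0, 0.38, -0.925], [0.0, -0.925, -0.38], [-1.0, -0.0, 0.0]]
force: [0.3, 0.4, -0.5]
opening: 0.001
```

```bash
python3 - <<'E'
from h import *
s=observe(); t=s['tcp_pos']; R=s['eef_rot']; print(s['clock'],t,s['force'],s['opening'],s['qpos'])
p,d=read_camera('scene')
b=(165,240,285,360)
im=cv2.resize(p[b[0]:b[1],b[2]:b[3]],None,fx=8,fy=8,interpolation=cv2.INTER_NEAREST)
for back in [0,15,30]:
  P=[(proj('scene',t+R@np.array([-back,y,z]))+.5-[b[2],b[0]])*8 for y,z in [(-14,-11),(14,-11),(14,11),(-14,11)]]
  cv2.polylines(im,[np.int32(P).reshape(-1,1,2)],True,(0,0,255),1)
cv2.imwrite('pics/ov2.png',im)
E
```

```text
8.5667 [440.57664626 -59.75684767   2.17862099] [ 0.26342217  0.39510211 -0.49502873] 0.0005541687701814057 [-1.38214233e-01  4.00669420e-01  2.15824990e+00  6.52326471e-05
  5.82987072e-01  1.04291157e+00]
```

View pics/ov2.png

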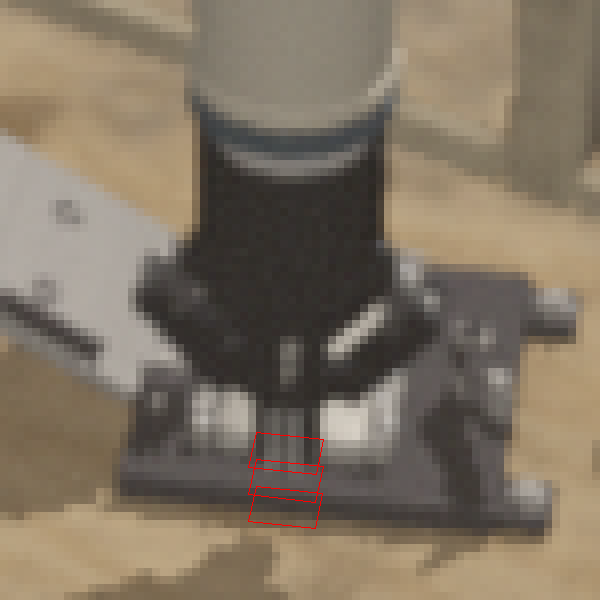

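Request:
play_rows(targets=[[2,0,0,0,0,0],[2,0,0,0,0,0],[2,0,0,0,0,0],[2,0,0,0,0,0],[1,0,0,0,0,0],[1,0,0,0,0,0],[0,0,0,0,0,0],[0,0,0,0,0,0],[0,0,0,0,0,0],[0,0,0,0,0,0]])

```text
clock: 9.45
tcp_pos: [440.8, -59.8, -6.9]
eef_rot: [[0.0, 0.38, -0.925], [-0.0, -0.925, -0.38], [-1.0, 0.0, -0.0]]
force: [0.9, -1.2, 0.2]
opening: -0.004
```

Request:
play_rows(targets=[[1,0,0,0,0,0],[1,0,0,0,0,0],[1,0,0,0,0,0],[1,0,0,0,0,0],[1,0,0,0,0,0],[1,0,0,0,0,0],[0,0,0,0,0,0],[0,0,0,0,0,0],[0,0,0,0,0,0],[0,0,0,0,0,0]])

```text
clock: 10.28
tcp_pos: [440.7, -59.8, -13.0]
eef_rot: [[0.0, 0.38, -0.925], [0.0, -0.925, -0.38], [-1.0, -0.0, -0.0]]
force: [-0.4, 0.3, 0.4]
opening: 0.002
```

Request:
play_rows(targets=[[1,0,0,0,0,0],[0,0,0,0,0,0],[1,0,0,0,0,0],[0,0,0,0,0,0],[1,0,0,0,0,0],[0,0,0,0,0,0],[0,0,0,0,0,0],[0,0,0,0,0,0],[0,0,0,0,0,0],[0,0,0,0,0,0]])

```text
clock: 11.12
tcp_pos: [441.0, -59.8, -13.6]
eef_rot: [[0.001, 0.38, -0.925], [-0.0, -0.925, -0.38], [-1.0, 0.0, -0.001]]
force: [-11.8, 1.0, 51.1]
opening: -0.005
```

Request:
play_rows(targets=[[-3,0,0,0,0,0],[-3,0,0,0,0,0],[0,0,-3,0,0,0],[0,0,-3,0,0,0],[0,0,-3,0,0,0],[0,0,-3,0,0,0],[0,0,-2,0,0,0],[0,0,-2,0,0,0],[0,0,-2,0,0,0],[0,0,-2,0,0,0]])

```text
clock: 11.95
tcp_pos: [459.2, -52.1, -10.2]
eef_rot: [[-0.0, 0.38, -0.925], [0.0, -0.925, -0.38], [-1.0, -0.0, 0.0]]
force: [-0.5, -0.8, 0.5]
opening: 0.002
```

Request:
play_rows(targets=[[0,0,-1,0,0,0],[0,0,-1,0,0,0],[0,0,-1,0,0,0],[0,0,-1,0,0,0],[0,0,-1,0,0,0],[0,0,0,0,0,0],[0,0,0,0,0,0],[0,0,0,0,0,0],[0,0,0,0,0,0],[0,0,0,0,0,0]])

```text
clock: 12.78
tcp_pos: [463.9, -50.3, -10.0]
eef_rot: [[0.0, 0.38, -0.925], [-0.0, -0.925, -0.38], [-1.0, 0.0, -0.0]]
force: [0.5, 0.1, 0.2]
opening: -0.0
```

```bash
python3 - <<'E'
from h import *
s=observe(); t=s['tcp_pos']; R=s['eef_rot']; print(s['clock'],t,s['force'])
p,d=read_camera('scene')
b=(165,240,285,360)
im=cv2.resize(p[b[0]:b[1],b[2]:b[3]],None,fx=8,fy=8,interpolation=cv2.INTER_NEAREST)
cv2.imwrite('pics/ov3.png',im)
E
```

```text
12.7833 [463.89917624 -50.3103594   -9.96289839] [0.50476411 0.1402482  0.15954046]
```

View pics/ov3.png

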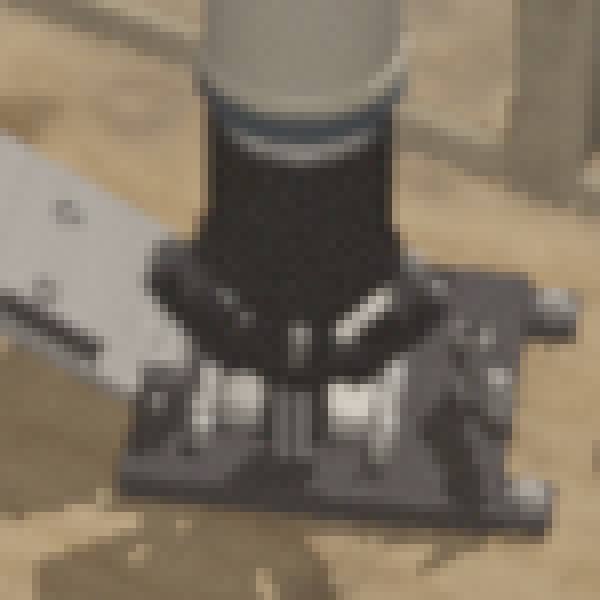

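Request:
play_rows(targets=[[0,0,-1,0,0,0],[0,0,0,0,0,0],[0,0,-1,0,0,0],[0,0,0,0,0,0],[0,0,-1,0,0,0],[0,0,0,0,0,0],[0,0,-1,0,0,0],[0,0,0,0,0,0],[0,0,0,0,0,0],[0,0,0,0,0,0]])

```text
clock: 13.67
tcp_pos: [464.5, -49.3, -10.4]
eef_rot: [[-0.005, 0.381, -0.925], [-0.001, -0.925, -0.381], [-1.0, -0.002, 0.005]]
force: [-8.6, -7.4, 6.5]
opening: -0.001
```

```bash
cat >> h.py <<'E'
OFF=27.5
def tp(x,y,z,R): # TCP command for a desired true tip position (jig)
    return jp(x,y,z)+OFF*R[:,0]
E
python3 - <<'E'
from h import *
s=observe(); p,R=np.array(s['tcp_pos']),np.array(s['eef_rot'])
R0=Rj(0);R1=Rj(90,40)
p,R=rows([(tp(-90,5,17,R0),R0,3),(tp(-90,5,115,R0),R0,7)])
Rm=Rj(60,25)
p,R=rows([(tp(-90,5,140,R0),R0,1),(tp(-20,230,130,R1),R1,19)],(p,R))
E
```

```text
[[0.1, -0.1, 11.0, 0.0, 0.002, 0.001], [0.1, -0.1, 11.0, 0.0, 0.002, 0.001], [0.0, -0.1, 11.0, 0.0, 0.002, 0.001], [-14.0, 0.0, 0.0, 0.0, 0.0, 0.0], [-14.0, 0.0, 0.0, 0.0, 0.0, 0.0], [-14.0, 0.0, 0.0, 0.0, 0.0, 0.0], [-14.0, 0.0, 0.0, 0.0, 0.0, 0.0], [-14.0, 0.0, 0.0, 0.0, 0.0, 0.0], [-14.0, 0.0, 0.0, 0.0, 0.0, 0.0], [-14.0, 0.0, 0.0, 0.0, 0.0, 0.0]]
[[-25.0, 0.1, -0.1, 0.001, -0.001, -0.001], [0.2, -10.9, -3.7, -0.079, -0.029, 0.029], [-0.2, -10.6, -4.5, -0.079, -0.029, 0.029], [-0.7, -10.2, -5.3, -0.079, -0.029, 0.029], [-1.1, -9.7, -6.1, -0.079, -0.029, 0.029], [-1.6, -9.2, -6.8, -0.079, -0.029, 0.029], [-2.1, -8.5, -7.5, -0.079, -0.029, 0.029], [-2.5, -7.9, -8.0, -0.079, -0.029, 0.029], [-3.0, -7.1, -8.5, -0.079, -0.029, 0.029], [-3.4, -6.3, -9.0, -0.079, -0.029, 0.029]]
[[-3.9, -5.5, -9.3, -0.079, -0.029, 0.029], [-4.3, -4.6, -9.6, -0.079, -0.029, 0.029], [-4.7, -3.7, -9.8, -0.079, -0.029, 0.029], [-5.1, -2.8, -9.9, -0.079, -0.029, 0.029], [-5.4, -1.9, -10.0, -0.079, -0.029, 0.029], [-5.8, -0.9, -9.9, -0.079, -0.029, 0.029], [-6.1, 0.0, -9.8, -0.079, -0.029, 0.029], [-6.3, 1.0, -9.6, -0.079, -0.029, 0.029], [-6.6, 1.9, -9.3, -0.079, -0.029, 0.029], [-6.8, 2.8, -8.9, -0.079, -0.029, 0.029]]
```

Request:
play_rows(targets=[[0,0,11,0,0,0],[0,0,11,0,0,0],[0,0,12,0,0,0],[-14,0,0,0,0,0],[-14,0,0,0,0,0],[-14,0,0,0,0,0],[-14,0,0,0,0,0],[-14,0,0,0,0,0],[-14,0,0,0,0,0],[-14,0,0,0,0,0]])

```text
clock: 14.5
tcp_pos: [435.1, -61.9, 88.5]
eef_rot: [[0.0, 0.38, -0.925], [0.0, -0.925, -0.38], [-1.0, -0.0, -0.0]]
force: [-0.0, 0.4, -0.2]
opening: 0.004
```

Request:
play_rows(targets=[[-25,0,0,0,0,0],[0.2,-10.9,-3.7,-0.079,-0.029,0.029],[-0.2,-10.6,-4.5,-0.079,-0.029,0.029],[-0.7,-10.2,-5.3,-0.079,-0.029,0.029],[-1.1,-9.7,-6.1,-0.079,-0.029,0.029],[-1.6,-9.2,-6.8,-0.079,-0.029,0.029],[-2.1,-8.5,-7.5,-0.079,-0.029,0.029],[-2.5,-7.9,-8,-0.079,-0.029,0.029],[-3,-7.1,-8.5,-0.079,-0.029,0.029],[-3.4,-6.3,-9,-0.079,-0.029,0.029]])

```text
clock: 15.33
tcp_pos: [428.8, 41.9, 111.1]
eef_rot: [[-0.012, 0.898, -0.44], [-0.355, -0.415, -0.838], [-0.935, 0.146, 0.323]]
force: [-0.2, 0.0, -0.7]
opening: -0.0
```

Request:
play_rows(targets=[[-3.9,-5.5,-9.3,-0.079,-0.029,0.029],[-4.3,-4.6,-9.6,-0.079,-0.029,0.029],[-4.7,-3.7,-9.8,-0.079,-0.029,0.029],[-5.1,-2.8,-9.9,-0.079,-0.029,0.029],[-5.4,-1.9,-10,-0.079,-0.029,0.029],[-5.8,-0.9,-9.9,-0.079,-0.029,0.029],[-6.1,0,-9.8,-0.079,-0.029,0.029],[-6.3,1,-9.6,-0.079,-0.029,0.029],[-6.6,1.9,-9.3,-0.079,-0.029,0.029],[-6.8,2.8,-8.9,-0.079,-0.029,0.029]])

```text
clock: 16.17
tcp_pos: [421.5, 156.7, 109.2]
eef_rot: [[0.248, 0.923, 0.295], [-0.599, 0.385, -0.702], [-0.762, -0.002, 0.648]]
force: [-0.7, -0.2, 0.7]
opening: 0.0
```

```bash
cat > look.py <<'E'
from h import *
import sys
tag=sys.argv[1]
s=observe(); t=s['tcp_pos']; R=s['eef_rot']; print(s['clock'],np.round(t,1),s['force'].round(1),s['qpos'].round(2)); print(R.round(3), Rj(90,40).round(3))
tip=t-OFF*R[:,0]; dx,dy=tip[:2]-POSE[:2]; c,sn=np.cos(POSE[2]),np.sin(POSE[2]); print('tip jig',c*dx+sn*dy,-sn*dx+c*dy,tip[2])
for n,b,k in [('top',(155,255,250,390),5),('scene',(140,240,240,370),6)]:
    p,d=read_camera(n); im=cv2.resize(p[b[0]:b[1],b[2]:b[3]],None,fx=k,fy=k,interpolation=cv2.INTER_CUBIC)
    for q,col in [(t-OFF*R[:,0],(0,0,255)),(t+np.array([0,0,OFF]),(0,255,0))]:
        u=(proj(n,q)+.5-[b[2],b[0]])*k; cv2.circle(im,tuple(np.int32(u)),4,col,1)
    cv2.imwrite(f'pics/{n}{tag}.png',im)
E
python3 look.py 4
```

```text
16.1667 [421.5 156.7 109.2] [-0.7 -0.2  0.7] [ 0.85  0.43  2.03 -0.69  1.15  0.9 ]
[[ 0.248  0.923  0.295]
 [-0.599  0.385 -0.702]
 [-0.762 -0.002  0.648]] [[ 0.244  0.925  0.291]
 [-0.595  0.379 -0.709]
 [-0.766  0.     0.643]]
tip jig -18.685111978657744 229.3358910149404 130.17992376732857
```

View pics/scene4.png

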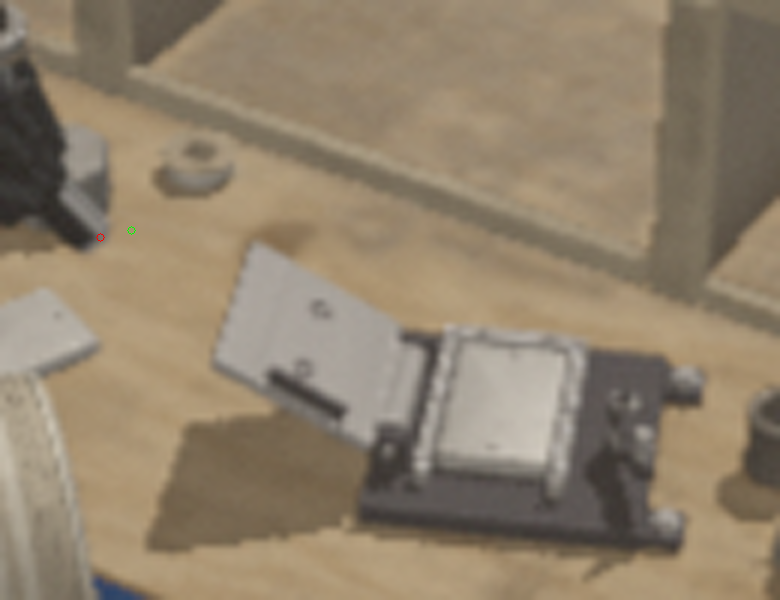

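View pics/top4.png

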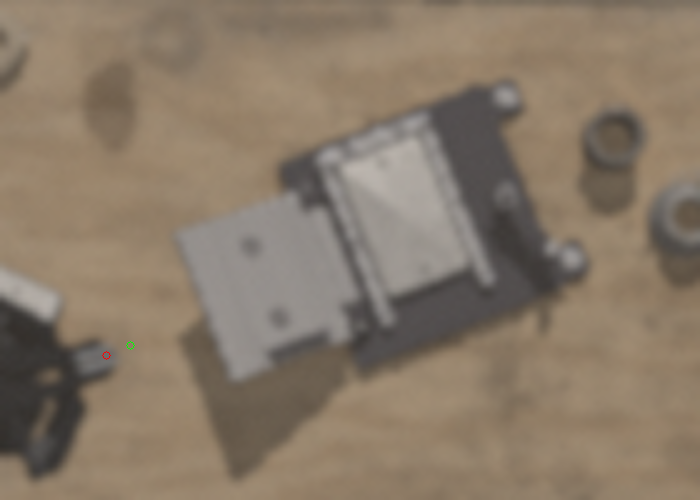

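```bash
cat > flip.py <<'E'
from h import *
def tilt(a): return float(np.clip(40*(a-0.25)/(1.8-0.25),0,40))
def T(a):
    t=tilt(a); th=np.radians(t)
    x=np.array([-np.sin(th),-np.cos(th)]); z=np.array([-np.cos(th),np.sin(th)])  # (y,z) jig
    r=99
    el_f=90-t; el_l=180-np.degrees(a)
    if el_l<el_f: c=np.array(leafpt(0,112,4,a)[1:]); P=c-11*z+(112-r)*x
    else: c=np.array(leafpt(0,r,4,a)[1:]); P=c-11*z
    return P,Rj(90,t)
if __name__=='__main__':
    R1=Rj(90,40)
    P,_=T(2.7); z=np.array([-np.cos(np.radians(40)),np.sin(np.radians(40))]); x=np.array([-np.sin(np.radians(40)),-np.cos(np.radians(40))])
    pre=P-14*z; far=pre-45*x; print(P,pre,far)
    p,R=rows([(tp(-7,*far,R1),R1,5),(tp(-7,*pre,R1),R1,5)])
    for a in [2.7,2.4,2.2,1.9,1.57,1.2,.8,.5,.25,.1,0]: print(a,T(a)[0].round(1),tilt(a))
E
python3 flip.py
```

```text
[165.03584938  57.22101655] [175.76047158  48.22199002] [204.68591401  82.69398996]
[[10.5, 2.4, -2.2, 0.001, 0.001, 0.0], [10.5, 2.4, -2.2, 0.001, 0.001, 0.0], [10.5, 2.4, -2.2, 0.001, 0.001, 0.0], [10.5, 2.4, -2.2, 0.001, 0.001, 0.0], [10.5, 2.4, -2.2, 0.001, 0.001, 0.0], [9.0, -0.1, 0.0, 0.0, 0.0, 0.0], [9.0, -0.1, 0.0, 0.0, 0.0, 0.0], [9.0, -0.1, 0.0, 0.0, 0.0, 0.0], [9.0, -0.1, 0.0, 0.0, 0.0, 0.0], [9.0, -0.1, 0.0, 0.0, 0.0, 0.0]]
2.7 [165.   57.2] 40.0
2.4 [147.4  85.7] 40.0
2.2 [131.9 100.6] 40.0
1.9 [106.2 115.3] 40.0
1.57 [ 75.  122.8] 34.06451612903226
1.2 [ 39.9 119.2] 24.516129032258064
0.8 [  6.6 101.1] 14.193548387096774
0.5 [-12.   79.7] 6.451612903225806
0.25 [-21.9  58.4] 0.0
0.1 [-25.1  43.9] 0.0
0 [-26.  34.] 0.0
```

```bash
sed -i 's/    r=99/    r=94+5*float(np.clip((2.2-a)\/1.7,0,1))/' flip.py; python3 flip.py
```

```text
[161.82191133  53.39079434] [172.54653353  44.3917678 ] [201.47197597  78.86376774]
[[11.5, 2.4, -2.2, 0.001, 0.001, 0.0], [11.5, 2.4, -2.2, 0.001, 0.001, 0.0], [11.5, 2.4, -2.2, 0.001, 0.001, 0.0], [11.5, 2.4, -2.2, 0.001, 0.001, 0.0], [11.5, 2.4, -2.2, 0.001, 0.001, 0.0], [9.0, -0.1, 0.0, 0.0, 0.0, 0.0], [9.0, -0.1, 0.0, 0.0, 0.0, 0.0], [9.0, -0.1, 0.0, 0.0, 0.0, 0.0], [9.0, -0.1, 0.0, 0.0, 0.0, 0.0], [9.0, -0.1, 0.0, 0.0, 0.0, 0.0]]
2.7 [161.8  53.4] 40.0
2.4 [144.1  81.8] 40.0
2.2 [129.   96.6] 40.0
1.9 [104.9 111.4] 40.0
1.57 [ 75.  119.7] 34.06451612903226
1.2 [ 40.6 117.2] 24.516129032258064
0.8 [  7.2 100.5] 14.193548387096774
0.5 [-12.   79.7] 6.451612903225806
0.25 [-21.9  58.4] 0.0
0.1 [-25.1  43.9] 0.0
0 [-26.  34.] 0.0
```

Request:
play_rows(targets=[[11.5,2.4,-2.2,0,0,0],[11.5,2.4,-2.2,0,0,0],[11.5,2.4,-2.2,0,0,0],[11.5,2.4,-2.2,0,0,0],[11.5,2.4,-2.2,0,0,0],[9,0,0,0,0,0],[9,0,0,0,0,0],[9,0,0,0,0,0],[9,0,0,0,0,0],[9,0,0,0,0,0]])

```text
clock: 17.1
tcp_pos: [455.4, 107.1, 23.6]
eef_rot: [[0.246, 0.925, 0.291], [-0.599, 0.381, -0.705], [-0.762, -0.0, 0.647]]
force: [0.3, 0.5, -0.1]
opening: -0.002
```

```bash
python3 look.py 5
```

```text
17.1 [455.4 107.1  23.6] [ 0.3  0.5 -0.1] [ 0.73  0.58  2.08 -0.84  0.96  1.  ]
[[ 0.246  0.925  0.291]
 [-0.599  0.381 -0.705]
 [-0.762 -0.     0.647]] [[ 0.244  0.925  0.291]
 [-0.595  0.379 -0.709]
 [-0.766  0.     0.643]]
tip jig -6.177949908894341 170.61154146025635 44.54499876621455
```

View pics/scene5.png

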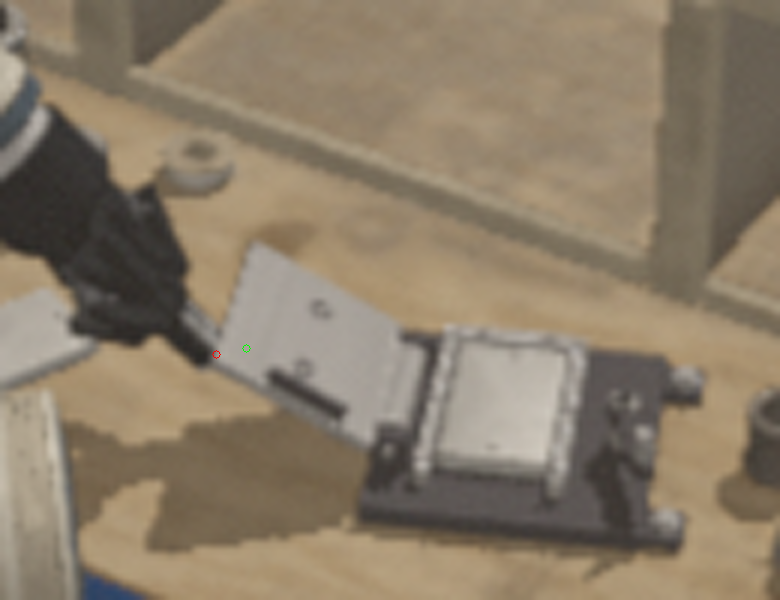

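View pics/top5.png

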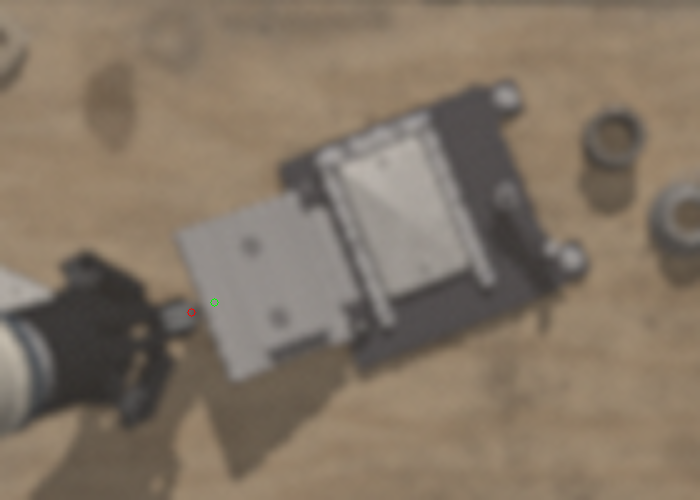

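```bash
cat > gen.py <<'E'
from flip import *
P,R=T(2.7); way=[(tp(-7,*P,R),R,4)]
for a in np.linspace(2.7,0.3,37)[1:]:
    P,R=T(a); way.append((tp(-7,*P,R),R,1))
rows(way)
E
python3 gen.py
```

```text
[[-0.4, 0.0, 3.0, 0.001, 0.002, 0.0], [-0.4, 0.0, 3.0, 0.001, 0.002, 0.0], [-0.4, 0.0, 3.0, 0.001, 0.002, 0.0], [-0.4, 0.0, 3.0, 0.001, 0.002, 0.0], [-3.1, 0.0, 6.9, -0.002, -0.002, 0.001], [-2.7, 0.0, 7.0, 0.0, 0.0, 0.0], [-2.2, 0.0, 7.1, 0.0, 0.0, 0.0], [-1.7, 0.0, 7.3, 0.0, 0.0, 0.0], [-1.2, 0.0, 7.3, 0.0, 0.0, 0.0], [-0.8, 0.0, 7.5, 0.0, 0.0, 0.0]]
[[-0.2, 0.0, 6.8, 0.0, 0.0, 0.0], [0.1, 0.0, 6.3, 0.0, 0.0, 0.0], [0.3, 0.0, 6.3, 0.0, 0.0, 0.0], [0.9, 0.0, 6.2, 0.0, 0.0, 0.0], [1.2, 0.0, 6.2, 0.0, 0.0, 0.0], [1.6, -0.1, 6.1, 0.0, 0.0, 0.0], [2.1, 0.0, 6.0, 0.0, 0.0, 0.0], [2.3, 0.0, 5.5, 0.0, 0.015, 0.0], [2.4, 0.0, 4.9, 0.0, 0.031, 0.0], [2.6, 0.0, 4.9, 0.0, 0.03, 0.0]]
[[2.9, 0.0, 4.7, 0.0, 0.03, 0.0], [3.0, 0.0, 4.6, 0.0, 0.03, 0.0], [3.3, 0.0, 4.5, 0.0, 0.03, 0.0], [3.4, 0.0, 4.4, 0.0, 0.03, 0.0], [3.7, 0.0, 4.2, 0.0, 0.03, 0.0], [3.9, 0.0, 4.1, 0.0, 0.03, 0.0], [4.0, 0.0, 4.0, 0.0, 0.03, 0.0], [4.2, 0.0, 3.8, 0.0, 0.03, 0.0], [4.4, 0.0, 3.6, 0.0, 0.03, 0.0], [4.6, 0.0, 3.5, 0.0, 0.03, 0.0]]
[[4.7, 0.0, 3.3, 0.0, 0.03, 0.0], [4.9, 0.0, 3.1, 0.0, 0.03, 0.0], [5.0, 0.0, 2.9, 0.0, 0.03, 0.0], [5.2, 0.0, 2.8, 0.0, 0.03, 0.0], [5.3, 0.0, 2.5, 0.0, 0.03, 0.0], [5.5, 0.0, 2.3, 0.0, 0.03, 0.0], [5.6, 0.0, 2.1, 0.0, 0.03, 0.0], [5.7, 0.0, 1.7, 0.0, 0.03, 0.0], [5.8, 0.0, 1.5, 0.0, 0.03, 0.0], [6.0, 0.0, 1.3, 0.0, 0.03, 0.0]]
```

Request:
play_rows(targets=[[-0.4,0,3,0,0.002,0],[-0.4,0,3,0,0.002,0],[-0.4,0,3,0,0.001,0],[-0.4,0,3,0,0.001,0],[-3.1,0,6.9,0,0,0],[-2.7,0,7,0,0,0],[-2.2,0,7.1,0,0,0],[-1.7,0,7.3,0,0,0],[-1.2,0,7.3,0,0,0],[-0.8,0,7.5,0,0,0]])

```text
clock: 18.03
tcp_pos: [468.2, 76.2, 70.4]
eef_rot: [[0.245, 0.924, 0.292], [-0.594, 0.381, -0.708], [-0.766, -0.0, 0.642]]
force: [0.1, 1.0, -3.1]
opening: -0.0
```

```bash
python3 look.py 6
```

```text
18.0333 [468.2  76.2  70.4] [ 0.1  1.  -3.1] [ 0.66  0.47  2.09 -0.83  0.99  0.89]
[[ 0.245  0.924  0.292]
 [-0.594  0.381 -0.708]
 [-0.766 -0.     0.642]] [[ 0.244  0.925  0.291]
 [-0.595  0.379 -0.709]
 [-0.766  0.     0.643]]
tip jig -6.007686545715046 137.00410103122505 91.51318319287346
```

View pics/scene6.png

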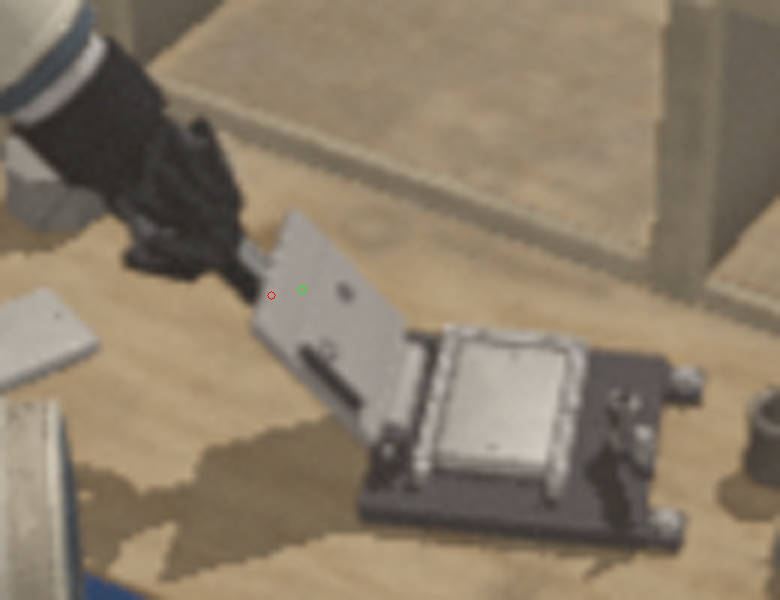

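The leaf is lifting (edge now near px 255–295, 215–320), with the finger under it. I'll carry on along the arc.

Request:
play_rows(targets=[[-0.2,0,6.8,0,0,0],[0.1,0,6.3,0,0,0],[0.3,0,6.3,0,0,0],[0.9,0,6.2,0,0,0],[1.2,0,6.2,0,0,0],[1.6,0,6.1,0,0,0],[2.1,0,6,0,0,0],[2.3,0,5.5,0,0.015,0],[2.4,0,4.9,0,0.03,0],[2.6,0,4.9,0,0.03,0]])

```text
clock: 18.97
tcp_pos: [488.7, 26.3, 97.4]
eef_rot: [[0.222, 0.924, 0.311], [-0.539, 0.382, -0.751], [-0.813, -0.001, 0.583]]
force: [-1.1, 2.3, -1.9]
opening: 0.001
```

Request:
play_rows(targets=[[2.9,0,4.7,0,0.03,0],[3,0,4.6,0,0.03,0],[3.3,0,4.5,0,0.03,0],[3.4,0,4.4,0,0.03,0],[3.7,0,4.2,0,0.03,0],[3.9,0,4.1,0,0.03,0],[4,0,4,0,0.03,0],[4.2,0,3.8,0,0.03,0],[4.4,0,3.6,0,0.03,0],[4.6,0,3.5,0,0.03,0]])

```text
clock: 19.8
tcp_pos: [508.9, -23.5, 84.2]
eef_rot: [[0.12, 0.925, 0.362], [-0.293, 0.381, -0.877], [-0.949, -0.001, 0.317]]
force: [0.1, 2.3, -0.2]
opening: -0.001
```

```bash
python3 look.py 7; python3 - <<'E'
from flip import *
way=[]
for a in np.linspace(0.945,0.15,11)[1:]:
    P,R=T(a); way.append((tp(-7,*P,R),R,1))
rows(way)
E
```

```text
19.8 [508.9 -23.5  84.2] [ 0.1  2.3 -0.2] [ 0.18  0.31  2.07 -0.47  0.75  0.14]
[[ 0.12   0.925  0.362]
 [-0.293  0.381 -0.877]
 [-0.949 -0.001  0.317]] [[ 0.244  0.925  0.291]
 [-0.595  0.379 -0.709]
 [-0.766  0.     0.643]]
tip jig -6.160457362703865 20.37156447878981 110.24686297620853
[[8.1, -0.6, 3.8, 0.0, 0.046, 0.001], [5.9, 0.0, 3.5, 0.0, 0.036, 0.0], [6.2, 0.0, 3.3, 0.0, 0.036, 0.0], [6.4, 0.0, 3.0, 0.0, 0.036, 0.0], [6.5, 0.0, 2.7, 0.0, 0.035, 0.0], [6.7, 0.0, 2.3, 0.0, 0.036, 0.0], [7.0, 0.0, 1.9, 0.0, 0.036, 0.0], [7.0, 0.0, 1.5, 0.0, 0.036, 0.0], [7.3, 0.0, 1.5, 0.0, 0.026, 0.0], [7.6, 0.0, 1.8, 0.0, 0.0, 0.0]]
```

View pics/scene7.png

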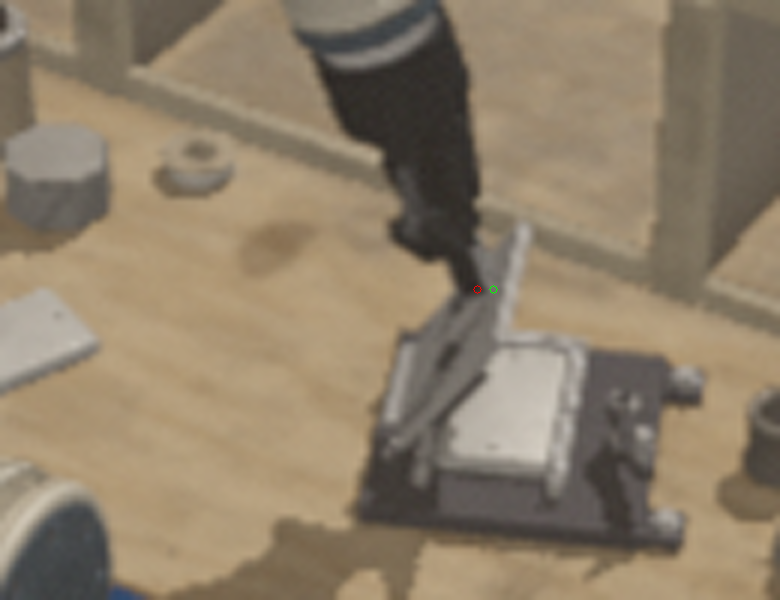

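Request:
play_rows(targets=[[7,-0.3,3.8,0,0.04,0],[6,0,3.5,0,0.036,0],[6.2,0,3.3,0,0.036,0],[6.4,0,3,0,0.036,0],[6.5,0,2.7,0,0.036,0],[6.7,0,2.3,0,0.036,0],[7,0,1.9,0,0.036,0],[7,0,1.5,0,0.036,0],[7.3,0,1.5,0,0.028,0],[7,0,1.8,0,0,0]])

```text
clock: 20.73
tcp_pos: [521.9, -56.0, 22.5]
eef_rot: [[-0.0, 0.925, 0.38], [-0.003, 0.38, -0.925], [-1.0, -0.001, 0.003]]
force: [0.8, 0.9, 1.2]
opening: 0.001
```

```bash
python3 look.py 8; python3 - <<'E'
from flip import *
P,R=T(0.0); rows([(tp(-7,*P,R),R,7)])
E
```

```text
20.7333 [521.9 -56.   22.5] [0.8 0.9 1.2] [-0.11  0.45  1.98 -0.    0.71 -0.49]
[[-0.     0.925  0.38 ]
 [-0.003  0.38  -0.925]
 [-1.    -0.001  0.003]] [[ 0.244  0.925  0.291]
 [-0.595  0.379 -0.709]
 [-0.766  0.     0.643]]
tip jig -6.380836327187463 -23.199564699671683 50.01262851749652
[[2.2, 0.0, 0.5, 0.0, 0.001, 0.0], [2.2, 0.0, 0.5, 0.0, 0.001, 0.0], [2.2, 0.0, 0.5, 0.0, 0.001, 0.0], [2.2, 0.0, 0.5, 0.0, 0.001, 0.0], [2.2, 0.0, 0.5, 0.0, 0.001, 0.0], [2.2, 0.0, 0.5, 0.0, 0.001, 0.0], [2.2, 0.0, 0.5, 0.0, 0.001, 0.0]]
```

View pics/scene8.png

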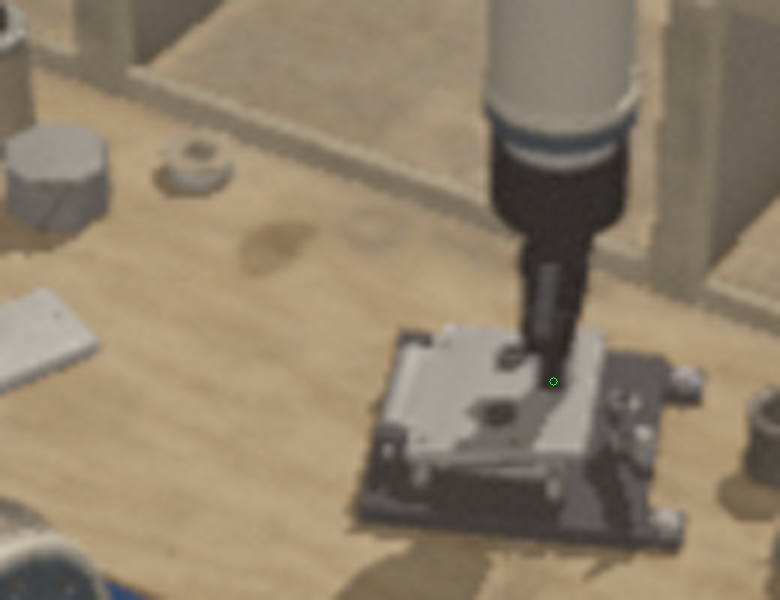

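Request:
play_rows(targets=[[2.5,0,0.5,0,0,0],[2.5,0,0.5,0,0,0],[2.5,0,0.5,0,0,0],[2.5,0,0.5,0,0,0],[2,0,0,0,0,0],[1,0,0,0,0,0],[1,0,0,0,0,0],[0,0,0,0,0,0],[0,0,0,0,0,0],[0,0,0,0,0,0]])

```text
clock: 21.67
tcp_pos: [522.9, -57.1, 8.7]
eef_rot: [[0.001, 0.925, 0.381], [-0.003, 0.381, -0.925], [-1.0, -0.0, 0.003]]
force: [-0.7, 0.2, 0.1]
opening: 0.0
```

Request:
play_rows(targets=[[1,0,0,0,0,0],[0,0,0,0,0,0],[1,0,0,0,0,0],[0,0,0,0,0,0],[0.5,0,0,0,0,0],[0,0,0,0,0,0],[0.5,0,0,0,0,0],[0,0,0,0,0,0],[0,0,0,0,0,0],[0,0,0,0,0,0]])

```text
clock: 22.5
tcp_pos: [523.1, -57.2, 6.5]
eef_rot: [[0.001, 0.925, 0.381], [-0.003, 0.381, -0.925], [-1.0, 0.0, 0.004]]
force: [-2.4, 0.4, 13.0]
opening: -0.001
```

```bash
python3 - <<'E'
from h import *
R=Rj(90); 
p,Rr=rows([(tp(-20,-40,100,R),R,5),(tp(-57,-125,95,R),R,6),(tp(-57,-120,75,R),R,4),(tp(-57,-117,50,R),R,5)])
print(observe()['force'])
E
```

```text
[[-13.2, -2.8, 3.1, 0.0, 0.001, 0.0], [-13.2, -2.8, 3.1, 0.0, 0.001, 0.0], [-13.2, -2.8, 3.0, 0.0, 0.001, 0.0], [-13.2, -2.8, 3.0, 0.0, 0.001, 0.0], [-13.2, -2.8, 3.0, 0.0, 0.001, 0.0], [0.8, -6.2, 14.2, 0.0, 0.0, 0.0], [0.8, -6.2, 14.2, 0.0, 0.0, 0.0], [0.8, -6.2, 14.2, 0.0, 0.0, 0.0], [0.8, -6.2, 14.2, 0.0, 0.0, 0.0], [0.8, -6.2, 14.2, 0.0, 0.0, 0.0]]
[[0.8, -6.2, 14.2, 0.0, 0.0, 0.0], [5.0, -0.1, -1.3, 0.001, 0.0, 0.0], [5.0, -0.1, -1.3, 0.001, 0.0, 0.0], [5.0, -0.1, -1.3, 0.001, 0.0, 0.0], [5.0, -0.1, -1.3, 0.001, 0.0, 0.0], [5.0, 0.0, -0.6, 0.0, 0.0, 0.0], [5.0, 0.0, -0.6, 0.0, 0.0, 0.0], [5.0, 0.0, -0.6, 0.0, 0.0, 0.0], [5.0, 0.0, -0.6, 0.0, 0.0, 0.0], [5.0, 0.0, -0.6, 0.0, 0.0, 0.0]]
[-2.40930422  0.40026547 13.03204588]
```

First row straight up to avoid dragging the leaf.

Request:
play_rows(targets=[[-14,0,0,0,0,0],[-14,-3,3,0,0,0],[-14,-4,4,0,0,0],[-13,-4,4,0,0,0],[-12,-3,4,0,0,0],[0.8,-6.2,14.2,0,0,0],[0.8,-6.2,14.2,0,0,0],[0.8,-6.2,14.2,0,0,0],[0.8,-6.2,14.2,0,0,0],[0.8,-6.2,14.2,0,0,0]])

```text
clock: 23.33
tcp_pos: [513.5, -154.1, 68.8]
eef_rot: [[0.0, 0.924, 0.381], [-0.003, 0.381, -0.924], [-1.0, -0.001, 0.003]]
force: [0.7, -0.2, 0.2]
opening: -0.001
```

```bash
python3 look.py 9; python3 - <<'E'
from h import *
R=Rj(90); 
p,Rr=rows([(tp(-57,-123,90,R),R,3),(tp(-57,-117,50,R),R,7)])
for n in ['top','scene']:
  for r in models.place_of(n,'latch_pin')[:2]:
    v,u=r['centre']; w=pz(n,u,v,55); dx,dy=w[:2]-POSE[:2]; c,s=np.cos(POSE[2]),np.sin(POSE[2]); print(n,r['conf'],c*dx+s*dy,-s*dx+c*dy)
E
```

```text
23.3333 [ 513.5 -154.1   68.8] [ 0.7 -0.2  0.2] [-0.29  0.39  1.94 -0.    0.82 -0.68]
[[ 0.     0.924  0.381]
 [-0.003  0.381 -0.924]
 [-1.    -0.001  0.003]] [[ 0.244  0.925  0.291]
 [-0.595  0.379 -0.709]
 [-0.766  0.     0.643]]
tip jig -51.347545183100024 -110.8337354435689 96.30125205712862
[[2.1, -1.8, 3.7, 0.0, 0.001, 0.0], [2.1, -1.8, 3.7, 0.0, 0.001, 0.0], [2.1, -1.8, 3.7, 0.0, 0.001, 0.0], [5.7, 0.0, -0.8, 0.0, 0.0, 0.0], [5.7, 0.0, -0.8, 0.0, 0.0, 0.0], [5.7, 0.0, -0.8, 0.0, 0.0, 0.0], [5.7, 0.0, -0.8, 0.0, 0.0, 0.0], [5.7, 0.0, -0.8, 0.0, 0.0, 0.0], [5.7, 0.0, -0.8, 0.0, 0.0, 0.0], [5.7, 0.0, -0.8, 0.0, 0.0, 0.0]]
top 0.53 -52.915547418289485 -80.15607635864757
scene 0.64 -40.63995417512887 -79.90750739566604
scene 0.53 -83.14849444366695 -18.04709860808758
```

View pics/scene9.png

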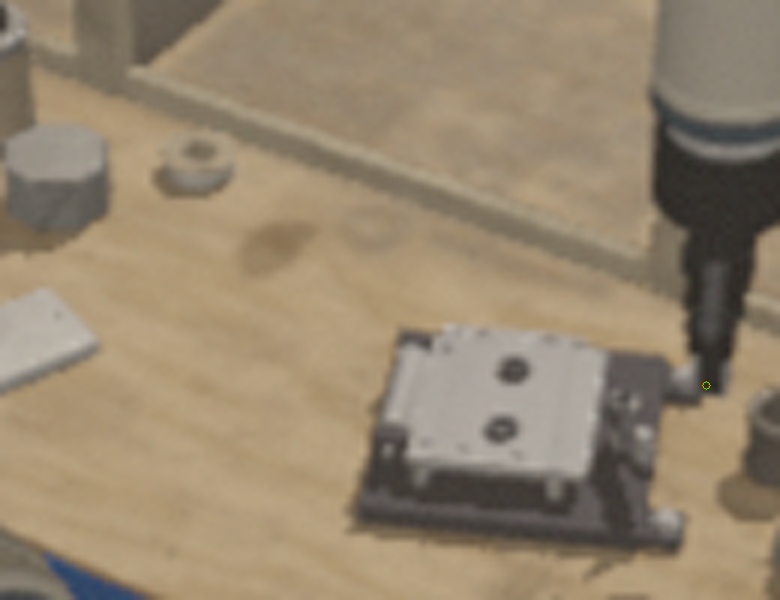

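```bash
python3 - <<'E'
from h import *
o=np.array([-12,-66]); b=(140,240,240,370)
print('post',((proj('scene',jp(-12,-66,52))+.5-[b[2],b[0]])*6).round())
for l in [0,.1,.2,.35]:
    t=np.pi+.33-l; q=o+48*np.array([np.cos(t),np.sin(t)])
    print(l,q.round(1),((proj('scene',jp(*q,65))+.5-[b[2],b[0]])*6).round(), ((proj('scene',jp(*q,45))+.5-[b[2],b[0]])*6).round())
p=cv2.imread('pics/scene9.png'); cv2.imwrite('pics/z9.png',cv2.resize(p[360:560,540:720],None,fx=3,fy=3))
E
```

```text
post [628. 393.]
0 [-57.4 -81.6] [648. 431.] [646. 459.]
0.1 [-58.7 -76.9] [639. 432.] [638. 459.]
0.2 [-59.6 -72.2] [630. 432.] [629. 459.]
0.35 [-60. -65.] [617. 431.] [616. 458.]
```

View pics/z9.png

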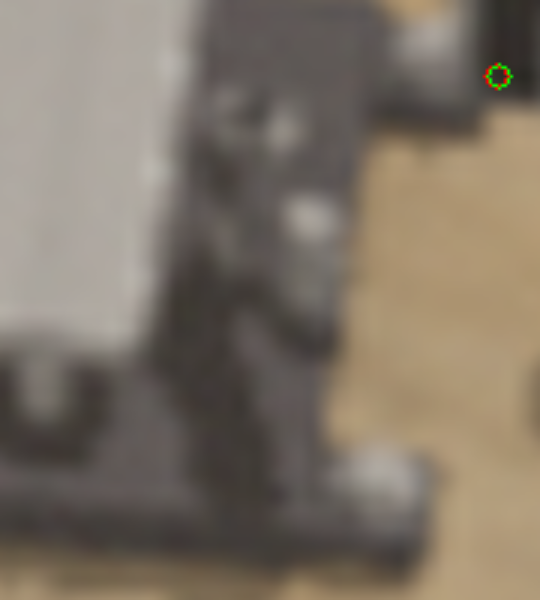

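Request:
play_rows(targets=[[2,-1.8,3.5,0,0,0],[2,-1.8,3.5,0,0,0],[2,-1.8,3.5,0,0,0],[5.7,0,-0.8,0,0,0],[5.7,0,-0.8,0,0,0],[5.7,0,-0.8,0,0,0],[5.7,0,-0.8,0,0,0],[5.7,0,-0.8,0,0,0],[5.7,0,-0.8,0,0,0],[5.7,0,-0.8,0,0,0]])

```text
clock: 24.37
tcp_pos: [510.6, -160.0, 22.4]
eef_rot: [[0.001, 0.924, 0.381], [-0.003, 0.381, -0.924], [-1.0, -0.001, 0.003]]
force: [-0.1, 0.2, -0.3]
opening: 0.005
```

```bash
python3 look.py 10; cat > lat.py <<'E'
from h import *
def L(phi):
    psi=min(phi-np.pi/2,np.pi/2); psi=max(psi,0)
    t=np.array([np.cos(psi),np.sin(psi)]); pin=np.array([-12,-66])+48*np.array([np.cos(phi),np.sin(phi)])
    return pin-16*t, Rj(np.degrees(psi))
if __name__=='__main__':
    way=[]
    P,R=L(np.pi+.28); way.append((tp(*P,50,R),R,6))
    for phi in np.linspace(np.pi+.28,1.62,35)[1:]:
        P,R=L(phi); way.append((tp(*P,50,R),R,1))
    rows(way)
E
python3 lat.py
```

```text
24.3667 [ 510.6 -160.    22.4] [-0.1  0.2 -0.3] [-0.3   0.46  1.96 -0.    0.72 -0.69]
[[ 0.001  0.924  0.381]
 [-0.003  0.381 -0.924]
 [-1.    -0.001  0.003]] [[ 0.244  0.925  0.291]
 [-0.595  0.379 -0.709]
 [-0.766  0.     0.643]]
tip jig -56.28826068028418 -115.22493295101502 49.88105840288584
[[-0.1, -0.2, -3.3, 0.0, 0.0, 0.0], [-0.1, -0.2, -3.3, 0.0, 0.0, 0.0], [-0.1, -0.2, -3.3, 0.0, 0.0, 0.0], [-0.1, -0.2, -3.3, 0.0, 0.0, 0.0], [-0.1, -0.2, -3.3, 0.0, 0.0, 0.0], [-0.1, -0.2, -3.3, 0.0, 0.0, 0.0], [0.0, -0.6, -2.3, 0.002, 0.002, 0.002], [0.0, -0.5, -2.5, 0.0, 0.0, 0.0], [0.0, -0.4, -2.5, 0.0, 0.0, 0.0], [0.0, -0.2, -2.5, 0.0, 0.0, 0.0]]
[[0.0, -0.1, -2.5, 0.0, 0.0, 0.0], [0.0, -0.6, -2.6, 0.038, 0.0, 0.0], [0.0, -0.8, -2.6, 0.053, 0.0, 0.0], [0.0, -0.8, -2.5, 0.053, 0.0, 0.0], [0.0, -0.8, -2.6, 0.053, 0.0, 0.0], [0.0, -0.7, -2.6, 0.053, 0.0, 0.0], [0.0, -0.8, -2.5, 0.053, 0.0, 0.0], [0.0, -0.8, -2.6, 0.053, 0.0, 0.0], [0.0, -0.8, -2.6, 0.053, 0.0, 0.0], [0.0, -0.8, -2.5, 0.053, 0.0, 0.0]]
[[0.0, -0.7, -2.6, 0.053, 0.0, 0.0], [0.0, -0.8, -2.6, 0.053, 0.0, 0.0], [0.0, -0.8, -2.5, 0.053, 0.0, 0.0], [0.0, -0.8, -2.6, 0.053, 0.0, 0.0], [0.0, -0.8, -2.5, 0.053, 0.0, 0.0], [0.0, -0.7, -2.6, 0.053, 0.0, 0.0], [0.0, -0.8, -2.6, 0.053, 0.0, 0.0], [0.0, -0.8, -2.5, 0.053, 0.0, 0.0], [0.0, -0.8, -2.6, 0.053, 0.0, 0.0], [0.0, -0.8, -2.6, 0.053, 0.0, 0.0]]
[[0.0, -0.7, -2.5, 0.053, 0.0, 0.0], [0.0, -0.8, -2.6, 0.053, 0.0, 0.0], [0.0, -0.8, -2.6, 0.053, 0.0, 0.0], [0.0, -0.8, -2.5, 0.053, 0.0, 0.0], [0.0, -0.8, -2.6, 0.053, 0.0, 0.0], [0.0, -0.7, -2.6, 0.053, 0.0, 0.0], [0.0, -0.8, -2.5, 0.053, 0.0, 0.0], [0.0, -0.8, -2.6, 0.053, 0.0, 0.0], [0.0, -0.8, -2.5, 0.053, 0.0, 0.0], [0.0, -0.8, -2.6, 0.053, 0.0, 0.0]]
```

View pics/scene10.png

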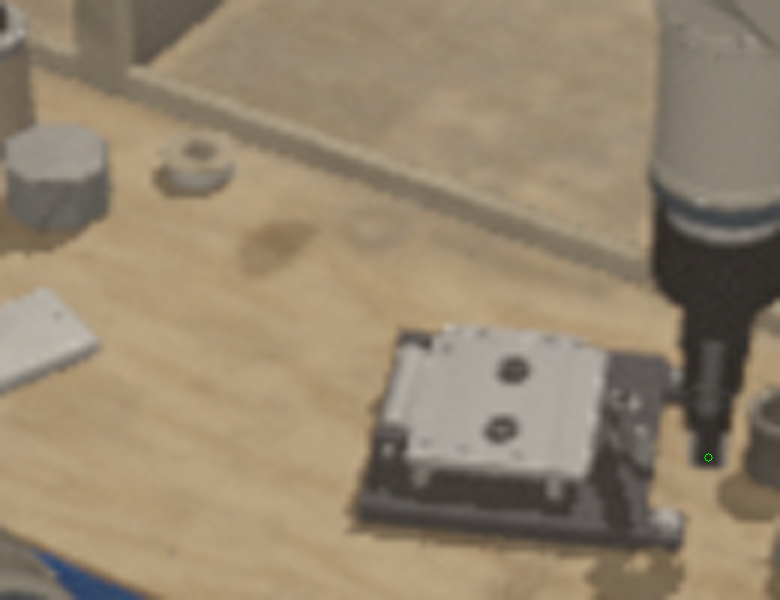

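Request:
play_rows(targets=[[0,-0.2,-3.3,0,0,0],[0,-0.2,-3.3,0,0,0],[0,-0.2,-3.3,0,0,0],[0,-0.2,-3.3,0,0,0],[0,-0.2,-3.3,0,0,0],[0,-0.2,-3.3,0,0,0],[0,-0.6,-2.4,0,0,0],[0,-0.5,-2.5,0,0,0],[0,-0.4,-2.5,0,0,0],[0,-0.2,-2.5,0,0,0]])

```text
clock: 25.3
tcp_pos: [496.6, -133.8, 23.0]
eef_rot: [[0.001, 0.925, 0.381], [-0.003, 0.381, -0.925], [-1.0, -0.0, 0.003]]
force: [-0.8, -1.8, -0.2]
opening: -0.002
```

Request:
play_rows(targets=[[0,-0.1,-2.5,0,0,0],[0,-0.6,-2.6,0.038,0,0],[0,-0.8,-2.6,0.053,0,0],[0,-0.8,-2.5,0.053,0,0],[0,-0.8,-2.6,0.053,0,0],[0,-0.7,-2.6,0.053,0,0],[0,-0.8,-2.5,0.053,0,0],[0,-0.8,-2.6,0.053,0,0],[0,-0.8,-2.6,0.053,0,0],[0,-0.8,-2.5,0.053,0,0]])

```text
clock: 26.13
tcp_pos: [484.2, -110.2, 22.9]
eef_rot: [[0.0, 0.997, -0.074], [-0.003, -0.074, -0.997], [-1.0, 0.001, 0.003]]
force: [-0.5, -0.3, 0.5]
opening: 0.002
```

```bash
python3 look.py 11
```

```text
26.1333 [ 484.2 -110.2   22.9] [-0.5 -0.3  0.5] [-0.22  0.42  2.04 -0.    0.68 -0.15]
[[ 0.     0.997 -0.074]
 [-0.003 -0.074 -0.997]
 [-1.     0.001  0.003]] [[ 0.244  0.925  0.291]
 [-0.595  0.379 -0.709]
 [-0.766  0.     0.643]]
tip jig -61.78618642648425 -59.071586717270016 50.3604292030504
```

View pics/scene11.png

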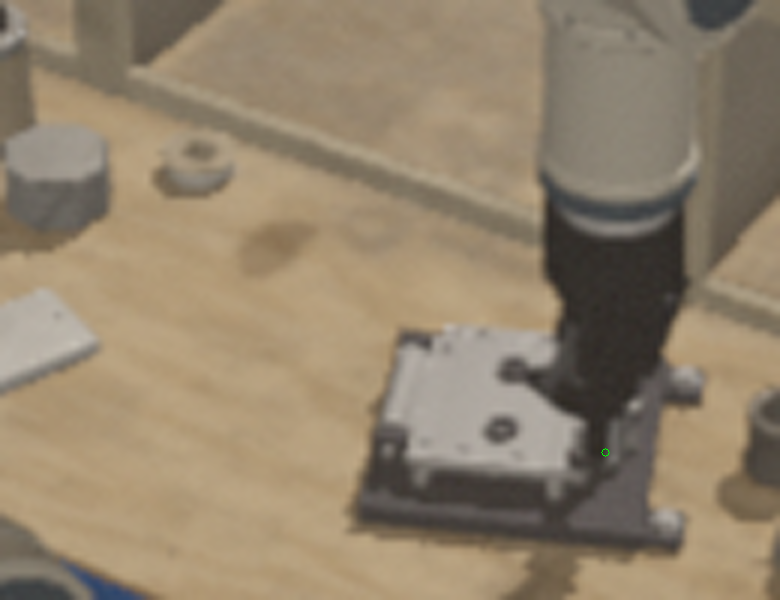

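Request:
play_rows(targets=[[0,-0.7,-2.6,0.053,0,0],[0,-0.8,-2.6,0.053,0,0],[0,-0.8,-2.5,0.053,0,0],[0,-0.8,-2.6,0.053,0,0],[0,-0.8,-2.5,0.053,0,0],[0,-0.7,-2.6,0.053,0,0],[0,-0.8,-2.6,0.053,0,0],[0,-0.8,-2.5,0.053,0,0],[0,-0.8,-2.6,0.053,0,0],[0,-0.8,-2.6,0.053,0,0]])

```text
clock: 27.07
tcp_pos: [484.7, -83.7, 22.7]
eef_rot: [[0.0, 0.824, -0.566], [-0.003, -0.566, -0.824], [-1.0, 0.002, 0.002]]
force: [0.1, 0.3, 0.8]
opening: 0.0
```

```bash
python3 look.py 12
```

```text
27.0667 [484.7 -83.7  22.7] [0.1 0.3 0.8] [-0.17  0.41  2.05 -0.    0.68  0.43]
[[ 0.     0.824 -0.566]
 [-0.003 -0.566 -0.824]
 [-1.     0.002  0.002]] [[ 0.244  0.925  0.291]
 [-0.595  0.379 -0.709]
 [-0.766  0.     0.643]]
tip jig -51.345098833427244 -34.77451051134861 50.24436768407122
```

View pics/scene12.png

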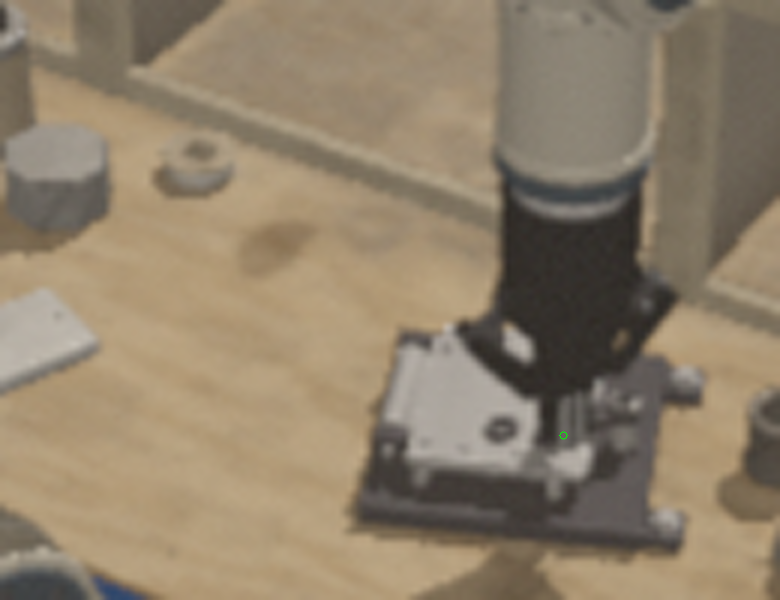

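```bash
python3 - <<'E'
from h import *
p,d=read_camera('scene'); cv2.imwrite('pics/z12.png',cv2.resize(p[192:240,300:364],None,fx=12,fy=12,interpolation=cv2.INTER_CUBIC))
for l in [0.05,.3,.6,.9,1.2]:
    t=np.pi+.33-l; q=np.array([-12,-66])+48*np.array([np.cos(t),np.sin(t)])
    print(l,((proj('scene',jp(*q,65))+.5-[300,192])*12).round(), ((proj('scene',jp(*q,45))+.5-[300,192])*12).round())
p,d=read_camera('top'); cv2.imwrite('pics/z12t.png',cv2.resize(p[165:235,310:390],None,fx=8,fy=8,interpolation=cv2.INTER_CUBIC))
E
```

```text
0.05 [567. 239.] [564. 294.]
0.3 [523. 239.] [520. 294.]
0.6 [472. 229.] [470. 284.]
0.9 [427. 210.] [425. 265.]
1.2 [392. 184.] [391. 239.]
```

View pics/z12.png

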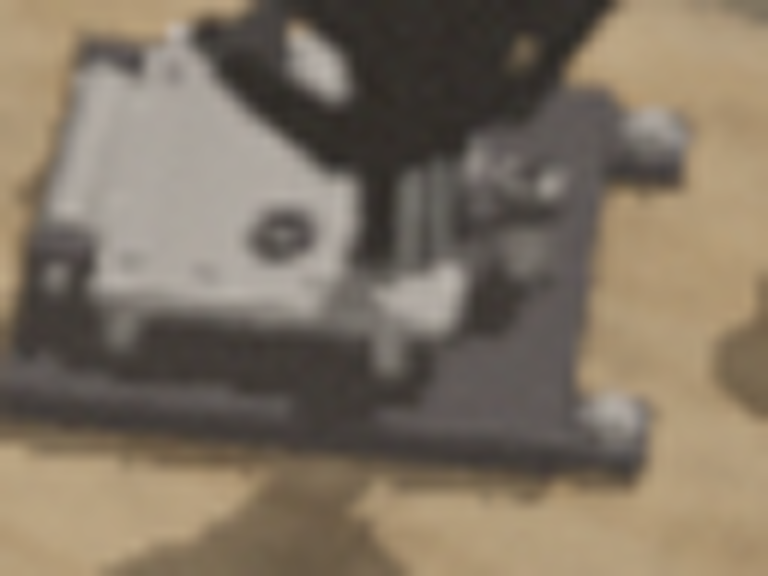

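View pics/z12t.png

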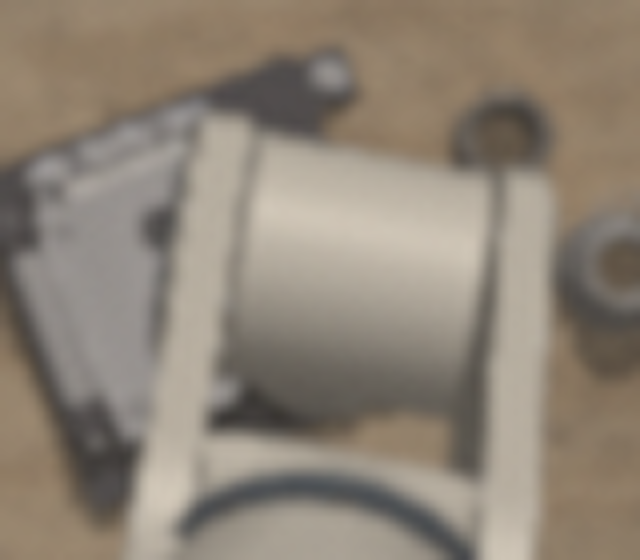

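Request:
play_rows(targets=[[0,-0.7,-2.5,0.053,0,0],[0,-0.8,-2.6,0.053,0,0],[0,-0.8,-2.6,0.053,0,0],[0,-0.8,-2.5,0.053,0,0],[0,-0.8,-2.6,0.053,0,0],[0,-0.7,-2.6,0.053,0,0],[0,-0.8,-2.5,0.053,0,0],[0,-0.8,-2.6,0.053,0,0],[0,-0.8,-2.5,0.053,0,0],[0,-0.8,-2.6,0.053,0,0]])

```text
clock: 28.1
tcp_pos: [498.4, -61.2, 22.7]
eef_rot: [[0.0, 0.426, -0.905], [-0.003, -0.905, -0.426], [-1.0, 0.003, 0.001]]
force: [-1.8, 0.9, -0.0]
opening: -0.002
```

```bash
python3 look.py 13
```

```text
28.1 [498.4 -61.2  22.7] [-1.8  0.9 -0. ] [-0.12  0.42  2.03 -0.    0.69  1.01]
[[ 0.     0.426 -0.905]
 [-0.003 -0.905 -0.426]
 [-1.     0.003  0.001]] [[ 0.244  0.925  0.291]
 [-0.595  0.379 -0.709]
 [-0.766  0.     0.643]]
tip jig -30.142950344584975 -19.118645999891346 50.16129346107111
```

View pics/scene13.png

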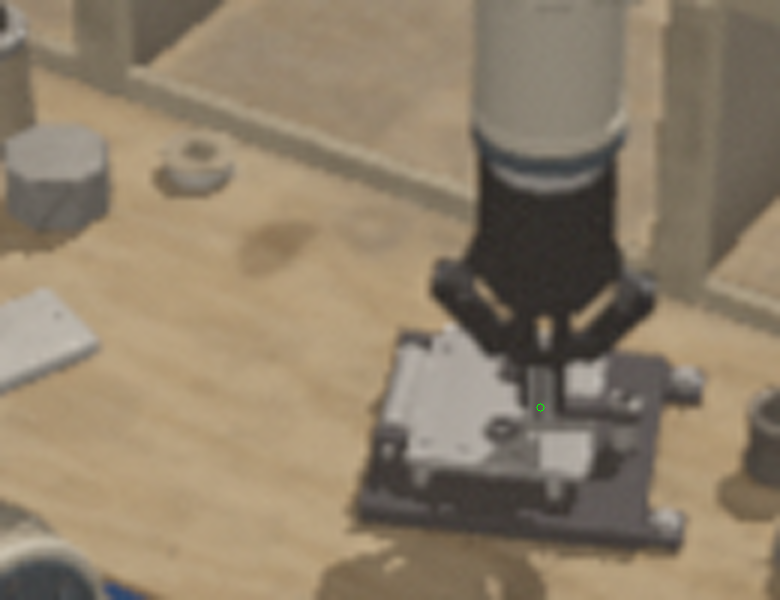

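Request:
play_rows(targets=[[0,0,-0.5,0,0,0],[0,0,-0.5,0,0,0],[0,0,-0.5,0,0,0],[0,0,-0.5,0,0,0],[0,0,0,0,0,0],[0,0,0,0,0,0],[0,0,0,0,0,0],[0,0,0,0,0,0],[0,0,0,0,0,0],[0,0,0,0,0,0]])

```text
clock: 29.03
tcp_pos: [500.4, -60.4, 22.7]
eef_rot: [[0.001, 0.426, -0.905], [-0.003, -0.905, -0.426], [-1.0, 0.003, 0.001]]
force: [0.3, 0.3, -0.4]
opening: 0.0
```

Now back off and look.

Request:
play_rows(targets=[[0,0,4,0,0,0],[0,0,6,0,0,0],[-10,0,6,0,0,0],[-14,0,8,0,0,0],[-16,0,12,0,0,0],[-16,0,14,0,0,0],[-16,0,16,0,0,0],[-16,0,16,0,0,0],[-16,0,16,0,0,0],[-16,0,10,0,0,0]])

```text
clock: 29.87
tcp_pos: [400.5, -106.4, 143.9]
eef_rot: [[0.0, 0.425, -0.905], [-0.003, -0.905, -0.425], [-1.0, 0.003, 0.001]]
force: [-0.1, -0.0, 0.0]
opening: 0.001
```

```bash
python3 - <<'E'
from h import *
s=observe(); print(s['clock'],s['tcp_pos'],s['force'])
for n,b,k in [('top',(155,235,310,410),8),('scene',(185,245,295,375),10)]:
    p,d=read_camera(n)
    draw(n,p,POSE,b,k,f'pics/{n}14d.png',a=0,l=1.9,cov=0)
    crop(n,p,b,k,f'pics/{n}14.png')
E
```

```text
29.8667 [ 400.45792443 -106.40570184  143.94986234] [-0.11146583 -0.03202041  0.02778506]
```

View pics/scene14.png

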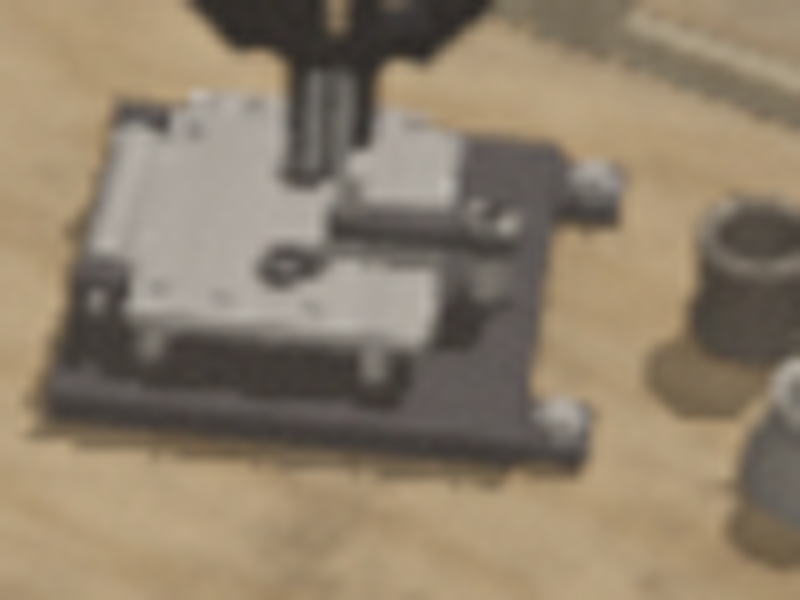

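View pics/top14.png

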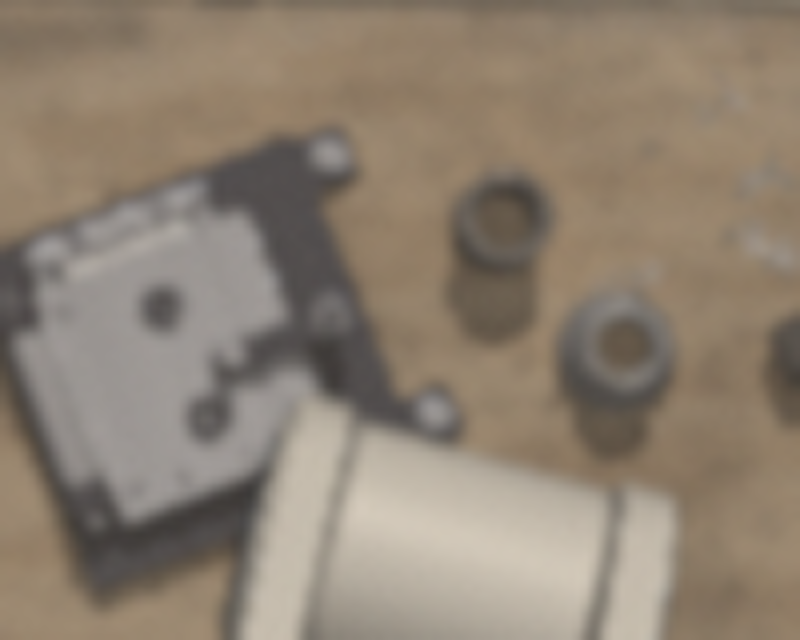

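View pics/scene14d.png

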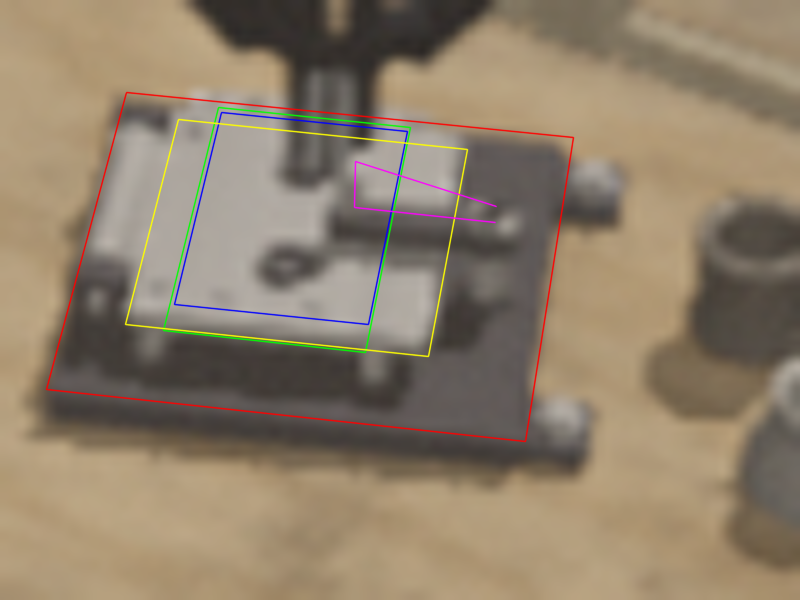

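```bash
python3 - <<'E'
from h import *
for n,b,k in [('top',(310,155),8),('scene',(295,185),10)]:
  o=(proj(n,jp(-12,-66,52))+.5-b)*k; print(n,'post',o.round())
  for l in [1.5,1.6,1.7,1.8,1.9]:
    t=np.pi+.33-l; q=np.array([-12,-66])+48*np.array([np.cos(t),np.sin(t)])
    print(l,((proj(n,jp(*q,65))+.5-b)*k-o).round())
E
```

```text
top post [335. 315.]
1.5 [-77.  74.]
1.6 [-84.  66.]
1.7 [-91.  57.]
1.8 [-96.  47.]
1.9 [-101.   37.]
scene post [496. 206.]
1.5 [-137.   -8.]
1.6 [-140.  -17.]
1.7 [-142.  -26.]
1.8 [-142.  -35.]
1.9 [-141.  -44.]
```

```bash
python3 - <<'E'
from h import *
s=observe(); print(s['clock'],s['force'].round(1))
print(arm.hand_in())
E
```

```text
29.9667 [ 0.2  0.3 -1. ]
the job is handed in; nothing more can be done
None
```

I pushed the cover home, flipped the leaf shut and swung the latch across it, then handed the job in at 30.0 s of the 58 s allowed. No verdict was reported.

- **Cover:** it is home. The finger stalled against the stop at jig x of about -57 mm (-58 expected) with about 11 N, and the gap at the stop closed in the picture. The leaf was still open then.
- **Leaf:** it went over in one arc, and I pressed it down until contact at 34.0 mm above the bench with 13 N, which is the height given for a shut leaf. It looks flat in the last pictures.
- **Latch:** it lies across the leaf. The top camera puts it near 1.78 rad, the scene camera near 1.9, and the finger position about 1.85. All are above the 1.6 needed. The finger never felt the hard stop at 1.90.
- **Bystanders:** I saw no contact with any of them. The coupling and the bell reducer look unmoved in the last pictures. I did not measure any of them again.

**Disagreement:** the reported TCP lies about 27.5 mm beyond the real fingertips. Because of this, my first push passed over the cover without moving it. I then found the offset by touching the plate, at 51 N, with the camera agreeing, and used it from then on.

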